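# Seat a sensor head on its three-ball kinematic mount

## Robot

A 6-joint arm with a two-finger parallel gripper is mounted at the origin on the work surface. World frame = base frame: x ahead of the robot, y to its left, z up, the work surface at z = 0. Lengths are in m, angles in rad, forces in N, time in s.
With the tool pointing down it reaches from about 0.35 to 0.85 m from the base axis. Payload 8.1 kg.
Tool frame: the origin (TCP) lies on the centre line of the jaws, within the pads' length; the fingertips stand robot.finger_overhang ahead of it and the grasp point (between the pads) lies 5 mm behind it (robot.finger_overhang is the distance from the TCP to the fingertips, in m); z points along the fingers, y is the direction in which the jaws open and shut (so a half turn about z gives the same grasp; the last joint's range is limited). The gripper opens to 93 mm and grips with 3 to 60 N. Pads are 15 mm wide; open, the fingers measure 128 mm over their backs; the gripper's body (75 mm by 188 mm) begins 65 mm behind the grasp point.
Start: joints at [1.043, 0.13, 1.488, -0, 1.523, -0.085], TCP at [0.257, 0.542, 0.233] pointing down, gripper open.
Joint ranges: [-2.96, 2.96], [-0.89, 2.26], [0.02, 2.5], [-1.34, 4.48], [0, 2.73], [-2.66, 2.66]. Speed limits (rad/s): [2.39, 2.39, 2.79, 3.14, 3.14, 3.14].

## Interface

Orientations are given as a rotation vector (axis times angle).
In Python, from plant import robot gives the robot as it stands. The module is installed in compiled form; this text tells all that it offers.
- The arm moves only by the tool carry_out, never from a script. Its argument "commands" is a list that holds one entry, the list of rows, each a list of 4 numbers: the shift along the tool's x, y, z in cm, then the turn about the tool's z in degrees. In form: [[[tx, ty, tz, roll], ...]]. A call has 1 to 20 rows; each row shifts and turns the commanded pose from where the row before left it, along the tool's axes as they then stand; what a row does not reach is not made up. A row lasts 1/12 s, in which the tool goes at most 41.7 mm and 7.16 degrees, less where a joint would pass 70% of its speed; a pose out of reach is approached as far as the arm can. A call is refused whole if a number of a shift passes 4.17 or a number of a turn 7.16, either way. A call with a gripper value outside its range is refused whole. "claw" is the finger opening in cm, from 0 to 9.3, set as the call begins (left out, the last holds). The fingers move at their own pace and stop on an object; "grip_force" is the grip in N (left out, the last holds). Time passes only in rows, so rows that do not move let the fingers close. It gives the time, the measured TCP pose, the force and the opening at its end, in the units of the state.
- robot.read_state(): the state, without advancing time (a new reading comes with each control period).
- robot.read_camera(name): name is "side" or "top"; returns the picture (420x560x3 uint8, red, green, blue); there is no depth.
- robot.camera_params(name): a dict with "mtx" (3x3 intrinsics, pixels), "dist_coeffs" ([k1, k2, p1, p2, k3] as OpenCV has them; the pictures are not rectified), "R" (3x3) and "t" (3): a world point X has camera coordinates R X + t. Camera axes: x right, y down, z forward; pixel columns grow to the right and rows downward; lengths in m; the calibration is good to about 2 mm. A picture is of the moment at which its call begins. camera_params takes no time and is no camera call.
- robot.close_job(): hands the job in, once; it reports no verdict.
The state is a dict: "t": time; "q": joint angles; "dq": joint speeds; "joint_torque": joint torques, N m; "tool_pos": TCP position; "orientation": TCP orientation; "force": force on the tool from outside, world axes, zero at the start; "wrist_torque": the same for the moment, N m; "opening": finger opening in m.
Only numpy, scipy, OpenCV 4.12 (cv2) and the standard library are available. Lean on these libraries where they do the work, as an engineer would, in place of code of your own. Each camera call takes 0.05 s, during which the arm holds its last target.

## Task

Take the grey sensor head off the black rest pad and fit it on the kinematic mount with its lens towards the white arrow: set its plate gently on the three balls, level, with its lugs in the gaps between the red sprung claws, then turn it clockwise (seen from above) under the claws until its grooves find the balls and the springs pull it fully home. Feel for the seat and never force it, then let go of it, and leave the other things on the bench where they are.

Things in the scene. Friction and masses are not known exactly. Their poses are not given: they have to be found in the camera images.
- head: Sensor head, 0.36 to 0.56 kg: grey box housing 64 mm long (x), 44 mm wide (y), 60 mm high, centred on a round aluminium plate 109 mm in diameter, 9 mm thick. Origin: centre of the plate's flat underside; z up, x towards the black lens barrel, whose front is 50 mm from the axis. The housing spans 9 to 69 mm above the origin; its flat sides at y = +-22 mm are for gripping.
- head_grip (a point): Point to grip the head: on its axis, 47 mm above its origin, midway between the housing's flat sides (44 mm apart along the head's y).
- head_lug (a point): Top of one of three equal lugs of the plate, at 0, 120 and 240 degrees from the head's x (this is the one at 0), 59 mm from the axis, 9 mm above the origin. Lugs reach 64 mm from the axis and are 18 mm wide, with a 9 mm long ramp on the clockwise side that drops 4.8 mm: it lifts a claw only when the head turns clockwise (seen from above); the other side is blunt.
- head_groove (a point): Mouth of one of three radial 90-degree V-grooves in the underside, 8.4 mm wide, 4.2 mm deep, at 60, 180 and 300 degrees from the head's x (this is the one at 180), 46 mm from the axis. Between them the underside is a flat steel track on the ball circle.
- mount: Kinematic mount, fixed: a black rotation stage, 28 mm high, reaching 110 mm to +x, 90 mm to -x and +-y. Origin: on its turning axis at bench level; z up, x towards the white arrow. On it a grey ball ring with three balls and three claws. A self-locking worm trims this ring to an angle anywhere within 28 degrees either side of the arrow; no reading shows this angle: see it or feel for it.
- mount_seat (a point): Where the head's origin lies fully home: on the mount's axis, 42.9 mm above the bench. Home has a groove on every ball and a lug under every claw, the lens along the ring's zero, so within 28 degrees of the arrow. The grooves catch within about 4 degrees of home; then the springs pull the plate down 2.1 mm and centre it, if it is free to move.
- mount_ride (a point): Where the head's origin lies while its plate rides on the tops of the balls: on the axis, 45 mm above the bench, 2.1 mm above the seat. The three 10 mm steel balls stand at 46 mm radius, 60, 180 and 300 degrees from the ring's zero. With the lens 56 degrees counter-clockwise of the arrow the lugs are in the gaps whatever the ring's angle; home then lies 28 to 84 degrees clockwise.
- mount_claws (a point): On the axis, level with the undersides of the claws' rollers at rest, 50.9 mm above the bench. Three red claws at 0, 120 and 240 degrees from the ring's zero, 59.5 to 78 mm from the axis, 11 mm wide, tops 57 mm above the bench. A lug lifts its claw (up to 6 mm); a spring pulls it down: 2.8 N each at home, 4.5 N while the plate rides on the balls. Balls and rollers are slick.
- mount_arrow (a point): White arrow on the mount's top, 95 mm from the axis, pointing outwards: the lens goes to this side.
- rest_pad: Black rest pad, 150 x 150 x 12 mm, fixed; the head stands on it at the start. Origin: centre of its underside.
- spool: Bystander: metal reel of solder wire, 56 mm in diameter, 40 mm high, standing loose. Origin: centre of its underside.
- screwdriver: Bystander: small screwdriver with a blue handle, 160 mm long, lying loose between pad and mount. Origin: under its middle.
- parts_box: Bystander: loose white compartment box, 110 x 160 x 30 mm. Origin: centre of its underside.
- meter: Bystander: loose grey handheld meter lying on its back, 82 x 165 mm, 42 mm high. Origin: centre of its underside.
Mind the look-alikes: they are no part of the job. There is more than one size of the head; the job needs the middle-sized.

How it is judged:
On the way, in this order (a step that is already met when the one before it is completed fails the run):
1. the head stands level on the three balls of the mount, its lugs between the claws, not yet home (horizontal distance between head and mount_seat below 0.004 m and z of head in the frame of mount_seat between 0.001 and 0.004 m and angle between head's own z axis and vertical below 0.04 rad), for 0.1 s.
2. turned under the claws, it has dropped home on the balls (z of head in the frame of mount_seat below 0.0008 m and horizontal distance between head and mount_seat below 0.0015 m), for 0.2 s.
At the end, for the whole second after the job is handed in: the head sits fully home on the three balls (its plate less than 0.8 mm above the seat, within 1.5 mm of it sideways, level within 0.015 rad), lens on the arrow's side (within 37 degrees of it), at rest and let go (all of step 2 and z of head in the frame of mount_seat above -0.0015 m and angle between head's own z axis and vertical below 0.015 rad and x of head_lug in the frame of mount above 0.047 m and linear speed of head below 0.01 m/s and contact force between the fingers and head below 0.1 N); the robot touches nothing.
It fails at once if the head, still in the hand, is forced against the mount: their contact forces add up to over 50 N (weight and springs alone make about 33 N) (contact force between head and mount above 50 N and contact force between the fingers and head above 15 N).
It fails at once if a bystander pushed more than 15 mm (distance of any of spool, screwdriver, parts_box, meter from where it was at the start of the episode above 0.015 m).
It also fails if it takes over 64 s, if anything falls off the work surface, if the arm or the gripper's body presses on something with over 40 N, if the wrist force passes 120 N, or if a joint passes its speed limit or range.

## Working session

There is one attempt and no reset: what is moved stays moved. The work goes in short steps, Python scripts to look and compute and a tool call to move; the robot and the scene stay as the last step left them, time stands still between calls to the robot, and variables do not carry over. Pictures are saved under pics/ and viewed, and the job is handed in when it is done.

Besides the shell and the picture viewer there is one more tool, called after "Call:" as name([rows], argument=value, ...), one row to a line, values as JSON. carry_out: Moves the arm, as the interface text tells. Its arguments: {"type":"object","properties":{"commands":{"type":"array","items":{"type":"array","items":{"type":"array","items":{"type":"number"}}}},"claw":{"type":"number"},"grip_force":{"type":"number"}},"required":["commands"]}

```bash
mkdir -p pics; python3 - <<'E'
from plant import robot
import cv2
s=robot.read_state()
for k,v in s.items(): print(k,v)
print(robot.finger_overhang)
for n in("top","side"):
    p=robot.camera_params(n)
    for k,v in p.items(): print(n,k,v)
    im=robot.read_camera(n); cv2.imwrite(f"pics/{n}0.png",im[:,:,::-1])
E
```

```text
t 0.0
q [ 1.04261006e+00  1.31152662e-01  1.48926541e+00  1.53436462e-05
  1.52297224e+00 -8.54236164e-02]
dq [ 0.00169392 -0.00138059  0.00042895 -0.00060705 -0.00025297  0.00342233]
joint_torque [ 1.70743493e-03 -5.59851301e+01 -4.91766071e+01  7.67996768e-02
  3.53403669e-02 -1.41505434e-04]
tool_pos [0.25678226 0.54168997 0.2316001 ]
orientation [-6.89701364e-01 -3.06437701e+00  2.68415291e-03]
force [-0.33627113 -0.65684608 -0.43838249]
wrist_torque [0.01953757 0.01001598 0.00781657]
opening 0.0931537194235175
0.014
top mtx [[398.78676513   0.         281.98039906]
 [  0.         398.78676513 206.47204167]
 [  0.           0.           1.        ]]
top dist_coeffs [-0.09498241  0.          0.          0.          0.        ]
top R [[-0.00570373 -0.99902984 -0.04366748]
 [-0.99580924  0.00966045 -0.090943  ]
 [ 0.09127661  0.04296577 -0.99489825]]
top t [0.12073716 0.59225506 0.84888719]
side mtx [[456.2124335    0.         282.52682907]
 [  0.         456.2124335  215.51981254]
 [  0.           0.           1.        ]]
side dist_coeffs [-0.00795106  0.          0.          0.          0.        ]
side R [[ 0.96695953 -0.25475634 -0.00940591]
 [-0.16352176 -0.59151666 -0.789537  ]
 [ 0.1955758   0.7649884  -0.61363088]]
side t [-0.55314258  0.20754234  0.93767015]
```

View pics/top0.png

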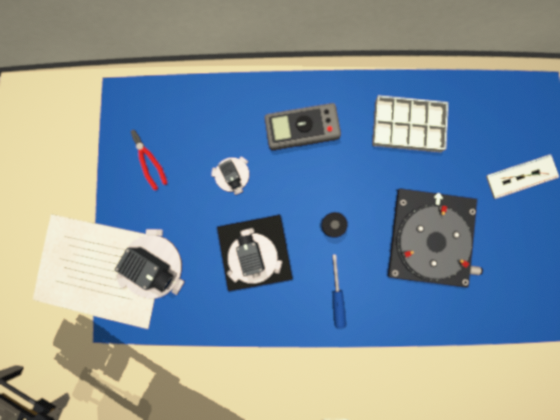

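View pics/side0.png

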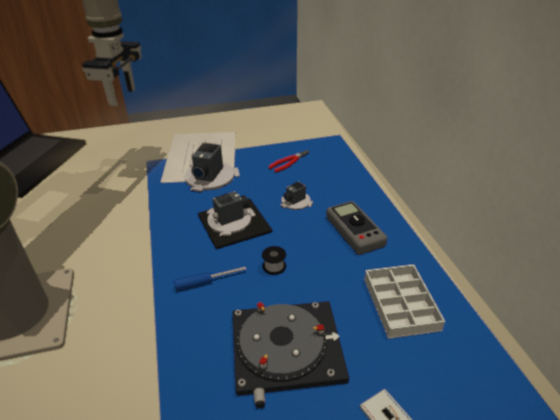

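Three candidates in the top picture: a large head on the paper (148,266), a middle one on the black pad (252,258) and a small one on the mat (232,174). The middle one on the black rest pad fits the description. I'll confirm with enlarged crops.

```bash
python3 - <<'E'
import cv2, numpy as np
im=cv2.imread("pics/top0.png")
a=cv2.resize(im[205:300,205:300],(400,400),interpolation=cv2.INTER_CUBIC)
b=cv2.resize(im[185:290,385:490],(400,400),interpolation=cv2.INTER_CUBIC)
cv2.imwrite("pics/crop0.png",np.hstack([a,b]))
im=cv2.imread("pics/side0.png")
a=cv2.resize(im[180:250,190:280],(400,311),interpolation=cv2.INTER_CUBIC)
b=cv2.resize(im[290:410,225:355],(400,369),interpolation=cv2.INTER_CUBIC)[:311]
cv2.imwrite("pics/crop1.png",np.hstack([a,b]))
E
```

```text
(no output)
```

View pics/crop0.png

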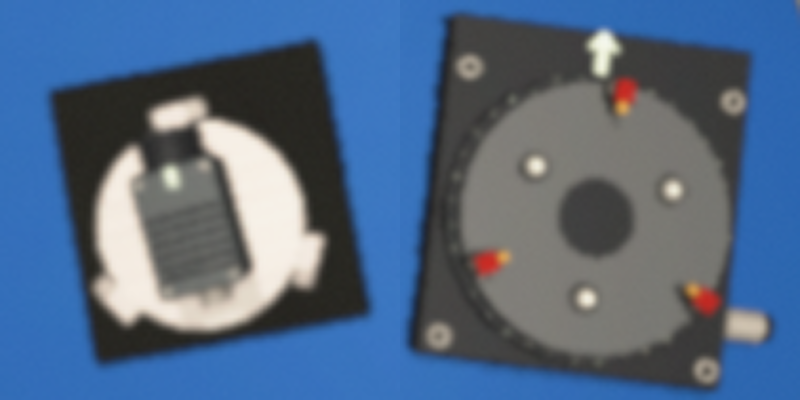

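View pics/crop1.png

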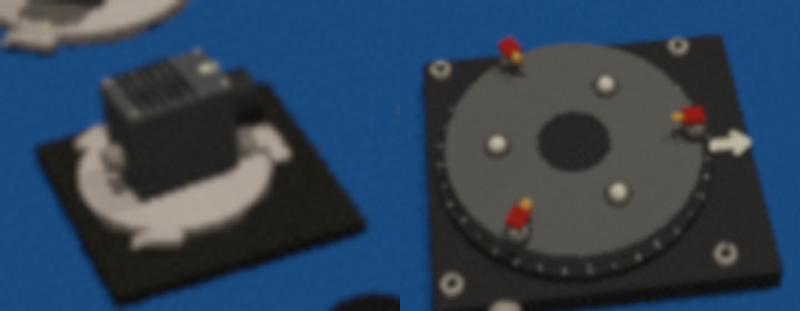

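```bash
cat > h.py <<'E'
import cv2, numpy as np
from plant import robot
P={n:robot.camera_params(n) for n in("top","side")}
def ray(n,uv,z):
    p=P[n]; uv=np.asarray(uv,float).reshape(-1,1,2)
    x=cv2.undistortPoints(uv,np.array(p["mtx"]),np.array(p["dist_coeffs"])).reshape(-1,2)
    R=np.array(p["R"]);t=np.array(p["t"])
    d=np.c_[x,np.ones(len(x))]@R; c=-R.T@t
    return c+d*((z-c[2])/d[:,2])[:,None]
def proj(n,X):
    p=P[n]; R=np.array(p["R"]);r=cv2.Rodrigues(R)[0]
    return cv2.projectPoints(np.asarray(X,float).reshape(-1,3),r,np.array(p["t"]),np.array(p["mtx"]),np.array(p["dist_coeffs"]))[0].reshape(-1,2)
def circ(P):
    A=np.c_[2*P[:,:2],np.ones(len(P))]; s=np.linalg.lstsq(A,(P[:,:2]**2).sum(1),rcond=None)[0]
    return s[:2],np.sqrt(s[2]+s[0]**2+s[1]**2)
def blobs(mask,box,amin=4):
    x0,y0,x1,y1=box
    m=np.zeros_like(mask); m[y0:y1,x0:x1]=mask[y0:y1,x0:x1]
    n,l,st,c=cv2.connectedComponentsWithStats(m)
    return [(c[i],st[i,4],l==i) for i in range(1,n) if st[i,4]>=amin]
E
python3 - <<'E'
from h import *
deg=np.degrees
for n,box,hb in(("top",(385,185,490,290),(205,205,300,300)),("side",(225,290,355,410),(190,180,280,250))):
    im=cv2.imread(f"pics/{n}0.png"); b,g,r=[im[:,:,i].astype(int) for i in range(3)]
    red=((r>120)&(r-g>60)&(r-b>60)).astype(np.uint8)
    wh=((np.minimum(np.minimum(r,g),b)>120)).astype(np.uint8)
    print(n,"RED")
    for c,a,_ in blobs(red,box): print(c.round(1),a,ray(n,c,.055)[0].round(4))
    print("WHITE")
    for c,a,_ in blobs(wh,box): print(c.round(1),a,"z40",ray(n,c,.040)[0].round(4),"z28",ray(n,c,.028)[0].round(4))
    hsv=cv2.cvtColor(im,cv2.COLOR_BGR2HSV)
    wm=((hsv[:,:,1]<70)&(hsv[:,:,2]>140)).astype(np.uint8)
    print("HEAD")
    for c,a,m in blobs(wm,hb,60):
        cs,_=cv2.findContours(m.astype(np.uint8),cv2.RETR_EXTERNAL,cv2.CHAIN_APPROX_NONE)
        k=max(cs,key=len); X=ray(n,k.reshape(-1,2),.021)
        # robust circle
        cen,rad=cv2.minEnclosingCircle(X[:,:2].astype(np.float32)); 
        print(c.round(1),a,"minenc",np.round(cen,4),round(rad,4))
E
```

```text
top RED
[443.6 208.8] 36 [ 0.5825 -0.2303  0.055 ]
[407.8 253.5] 37 [ 0.4887 -0.1501  0.055 ]
[464.8 263.4] 34 [ 0.4661 -0.2717  0.055 ]
WHITE
[437.9 198.1] 66 z40 [ 0.6072 -0.224   0.04  ] z28 [ 0.6085 -0.2282  0.028 ]
[403.  202.1] 20 z40 [ 0.5992 -0.147   0.04  ] z28 [ 0.6004 -0.1501  0.028 ]
[472.1 211.3] 17 z40 [ 0.5777 -0.2986  0.04  ] z28 [ 0.5785 -0.3039  0.028 ]
[412.9 242. ] 571 z40 [ 0.5127 -0.1659  0.04  ] z28 [ 0.5127 -0.1693  0.028 ]
[420.5 228. ] 26 z40 [ 0.5426 -0.1834  0.04  ] z28 [ 0.543 -0.187  0.028]
[456.3 234.3] 26 z40 [ 0.528  -0.2615  0.04  ] z28 [ 0.5282 -0.2662  0.028 ]
[433.6 263. ] 25 z40 [ 0.4672 -0.2095  0.04  ] z28 [ 0.4666 -0.2135  0.028 ]
[475.3 269.9] 73 z40 [ 0.4508 -0.3007  0.04  ] z28 [ 0.4499 -0.306   0.028 ]
[395.  272.7] 21 z40 [ 0.4475 -0.1257  0.04  ] z28 [ 0.4466 -0.1285  0.028 ]
[465.1 281.6] 14 z40 [ 0.4263 -0.2774  0.04  ] z28 [ 0.4251 -0.2824  0.028 ]
HEAD
[253.8 259.2] 1361 minenc [0.4812 0.1834] 0.0656
side RED
[260.4 304.9] 21 [ 0.4886 -0.1506  0.055 ]
[319.6 326.6] 25 [ 0.5828 -0.2302  0.055 ]
[262.8 359.6] 32 [ 0.4657 -0.2719  0.055 ]
WHITE
[291.5 316.5] 12 z40 [ 0.5424 -0.1819  0.04  ] z28 [ 0.5451 -0.1723  0.028 ]
[332.6 336. ] 51 z40 [ 0.6034 -0.246   0.04  ] z28 [ 0.6071 -0.2376  0.028 ]
[256.3 335.9] 14 z40 [ 0.4672 -0.2086  0.04  ] z28 [ 0.4686 -0.1995  0.028 ]
[295.5 351.5] 16 z40 [ 0.5279 -0.2605  0.04  ] z28 [ 0.5303 -0.2523  0.028 ]
[259. 394.] 29 z40 [ 0.4468 -0.3243  0.04  ] z28 [ 0.4479 -0.3172  0.028 ]
HEAD
[216.5 182.8] 94 minenc [0.4706 0.3475] 0.0354
[228.2 223.7] 388 minenc [0.472  0.1791] 0.0607
```

```bash
python3 - <<'E'
from h import *
n="top";hb=(205,205,300,300)
im=cv2.imread(f"pics/{n}0.png")
hsv=cv2.cvtColor(im,cv2.COLOR_BGR2HSV)
wm=((hsv[:,:,1]<70)&(hsv[:,:,2]>140)).astype(np.uint8)
m=blobs(wm,hb,200)[0][2].astype(np.uint8)
k=max(cv2.findContours(m,cv2.RETR_EXTERNAL,cv2.CHAIN_APPROX_NONE)[0],key=len).reshape(-1,2)
X=ray(n,k,.021)[:,:2]; c=np.array([.4812,.1834])
for i in range(15):
    r=np.linalg.norm(X-c,axis=1); s=(abs(r-.0545)<(.006 if i<7 else .0025)); c,rad=circ(X[s]); 
print("circle",c.round(4),rad.round(4),s.sum())
r=np.linalg.norm(X-c,axis=1);a=np.degrees(np.arctan2(*(X-c).T[::-1]))
for lo,hi in((-40,60),(80,180),(-160,-60)):
    s=(a>lo)&(a<hi)&(r>.0585); print("lug",np.sort(a[s])[[0,-1]].round(1),a[s].mean().round(1),r[s].max().round(4))
# pad and housing: dark regions
g=cv2.cvtColor(im,cv2.COLOR_BGR2GRAY)
mask=((hsv[:,:,1]<120)|(hsv[:,:,2]<70)).astype(np.uint8)
p=max(blobs(mask,hb,500),key=lambda b:b[1]);q=cv2.minAreaRect(np.argwhere(p[2])[:,::-1].astype(np.float32))
X=ray(n,cv2.boxPoints(q),.012)[:,:2];print("pad",X.round(4),X.mean(0).round(4),q[2])
mm=p[2].astype(np.uint8)*255
crop=lambda i:cv2.resize(i[205:300,205:300],(400,400),interpolation=cv2.INTER_NEAREST)
cv2.imwrite("pics/mask.png",np.hstack([crop(m*255),crop(im[:,:,2])]))
E
```

```text
circle [0.4808 0.1832] 0.0545 118
lug [-1.9 24.5] 11.3 0.0658
lug [118.5 145.5] 131.5 0.0654
lug [-121.9  -95. ] -108.6 0.0652
pad [[0.5506 0.2659]
 [0.5763 0.1222]
 [0.4339 0.0963]
 [0.4075 0.238 ]] [0.4921 0.1806] 79.3803482055664
```

View pics/mask.png

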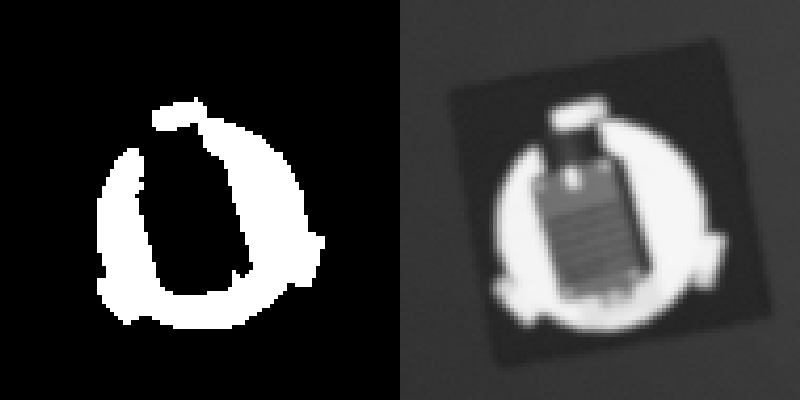

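```bash
cat >> h.py <<'E'
from scipy.spatial.transform import Rotation as Ro
def plan(target,yaw=None,state=None):
    """yaw: wanted world direction (deg) of tool x, mod 180. prints roll, then shift in rolled frame (cm)"""
    s=state or robot.read_state(); R=Ro.from_rotvec(s["orientation"]); M=R.as_matrix()
    cur=np.degrees(np.arctan2(M[1,0],M[0,0])); 
    roll=0
    if yaw is not None:
        roll=-((yaw-cur+90)%180-90)
    R2=R*Ro.from_euler("z",roll,degrees=True)
    d=R2.inv().apply(np.array(target)-s["tool_pos"])*100
    print("t",round(s["t"],2),"pos",s["tool_pos"].round(4),"toolx yaw",cur.round(2),"tilt",np.degrees(np.arccos(-M[2,2])).round(2),"roll",round(roll,2),"shift cm",d.round(3),"q6",s["q"][5].round(3),"F",np.round(s["force"],2),"op",round(s["opening"],4))
    return roll,d
E
python3 - <<'E'
from h import *
plan([.4808,.1832,.20],11.4)
E
```

```text
t 0.1 pos [0.2568 0.5417 0.2317] toolx yaw 154.63 tilt 0.1 roll -36.77 shift cm [-14.874 -39.568   3.202] q6 -0.085 F [ 0.35 -0.3  -0.37] op 0.093
```

Call:
carry_out([
  [[0,0,0,7.16],[0,0,0,7.16],[0,0,0,7.16],[0,0,0,7.16],[0,0,0,7.16],[0,0,0,7.16],[0,0,0,7.16],[0,0,0,7.16],[0,0,0,7.16],[0,0,0,7.16],[0,0,0,7.16],[0,0,0,7.16],[0,0,0,7.16],[0,0,0,7.16],[0,0,0,7.16],[0,0,0,7.16],[0,0,0,7.16],[0,0,0,7.16],[0,0,0,7.16],[0,0,0,7.16]],
], claw=9.3, grip_force=25)

```text
t: 1.77
tool_pos: [0.2569, 0.5419, 0.232]
orientation: [3.126, 0.303, -0.001]
force: [-1.0, 0.2, -0.3]
opening: 0.093
```

```bash
python3 - <<'E'
from h import *
plan([.4808,.1832,.20],11.4)
E
```

```text
t 1.77 pos [0.2569 0.5419 0.232 ] toolx yaw 11.08 tilt 0.06 roll -0.32 shift cm [14.864 39.582  3.221] q6 2.42 F [-1.02  0.16 -0.29] op 0.093
```

Call:
carry_out([
  [[1.06,2.83,0.2,-0.3],[1.06,2.83,0.2,0],[1.06,2.83,0.2,0],[1.06,2.83,0.2,0],[1.06,2.83,0.2,0],[1.06,2.83,0.2,0],[1.06,2.83,0.2,0],[1.06,2.83,0.2,0],[1.06,2.83,0.2,0],[1.06,2.83,0.2,0],[1.06,2.83,0.2,0],[1.06,2.83,0.2,0],[1.06,2.83,0.2,0],[1.06,2.83,0.2,0],[0,0,0,0],[0,0,0,0],[0,0,0,0]],
])

```text
t: 3.18
tool_pos: [0.4824, 0.1845, 0.2043]
orientation: [-3.125, -0.32, 0.001]
force: [-0.4, 0.3, 1.0]
opening: 0.0929
```

```bash
python3 - <<'E'
from h import *
plan([.4808,.1832,.054],11.4)
im=robot.read_camera("side"); cv2.imwrite("pics/side1.png",im[:,:,::-1])
E
```

```text
t 3.18 pos [0.4824 0.1845 0.2043] toolx yaw 11.69 tilt 0.05 roll 0.29 shift cm [-0.168  0.103 15.029] q6 1.632 F [-0.35  0.27  1.04] op 0.0929
```

View pics/side1.png

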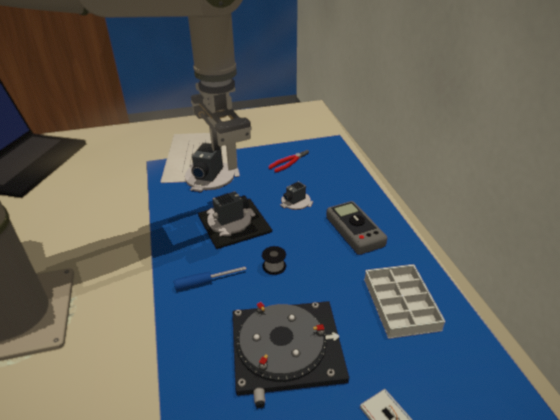

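Call:
carry_out([
  [[-0.16,0.1,0,0.3],[0,0,1.5,0],[0,0,1.5,0],[0,0,1.5,0],[0,0,1.5,0],[0,0,1.5,0],[0,0,1.5,0],[0,0,1.5,0],[0,0,1.5,0],[0,0,1.5,0],[0,0,1.5,0],[0,0,0,0],[0,0,0,0],[0,0,0,0]],
])

```text
t: 4.4
tool_pos: [0.4817, 0.1837, 0.0556]
orientation: [-3.126, -0.314, -0.001]
force: [0.3, -0.0, -0.1]
opening: 0.0931
```

```bash
python3 - <<'E'
from h import *
plan([.4808,.1832,.054],11.4)
for n in("side","top"):
    im=robot.read_camera(n); cv2.imwrite(f"pics/{n}2.png",im[:,:,::-1])
a=cv2.imread("pics/side2.png")[120:260,170:310];b=cv2.imread("pics/top2.png")[190:310,190:310]
cv2.imwrite("pics/c2.png",np.hstack([cv2.resize(a,(400,400)),cv2.resize(b,(400,400))]))
E
```

```text
t 4.4 pos [0.4817 0.1837 0.0556] toolx yaw 11.48 tilt 0.05 roll 0.08 shift cm [-0.094  0.03   0.157] q6 1.635 F [ 0.31 -0.03 -0.08] op 0.0931
```

View pics/c2.png

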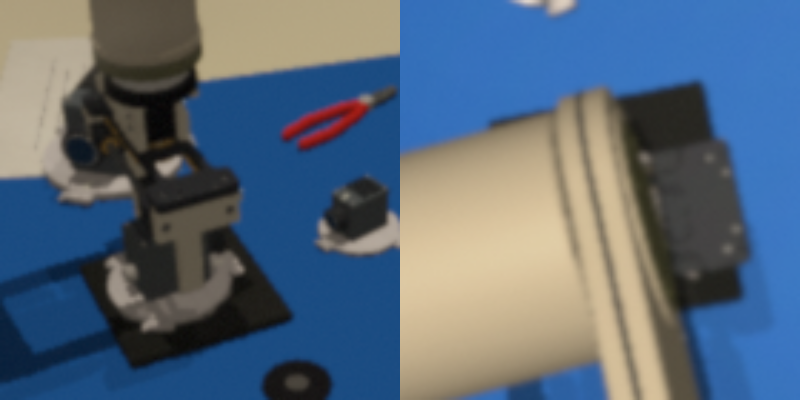

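Call:
carry_out([
  [[-0.09,0.03,0.12,0.1],[0,0,0,0],[0,0,0,0]],
])

```text
t: 4.75
tool_pos: [0.4808, 0.1826, 0.0538]
orientation: [-3.126, -0.31, -0.001]
force: [-0.1, -0.4, -0.1]
opening: 0.0932
```

Call:
carry_out([
  [[0,0,0,0],[0,0,0,0],[0,0,0,0],[0,0,0,0],[0,0,0,0],[0,0,0,0],[0,0,0,0],[0,0,0,0],[0,0,0,0],[0,0,0,0]],
], claw=3.5, grip_force=30)

```text
t: 5.58
tool_pos: [0.4806, 0.1824, 0.0534]
orientation: [3.126, 0.31, -0.0]
force: [0.0, -1.0, -0.1]
opening: 0.0448
```

```bash
python3 - <<'E'
from h import *
plan([.4808,.1832,.054],11.4)
E
```

```text
t 5.58 pos [0.4806 0.1824 0.0534] toolx yaw 11.33 tilt 0.01 roll -0.07 shift cm [ 0.037 -0.072 -0.062] q6 1.636 F [ 0.04 -0.96 -0.13] op 0.0448
```

Call:
carry_out([
  [[0,0,-0.5,0],[0,0,-1.5,0],[0,0,-1.5,0],[0,0,-1.5,0],[0,0,-1.5,0],[0,0,-1.5,0],[0,0,-1.5,0],[0,0,-0.5,0],[0,0,0,0],[0,0,0,-7],[0,0,0,-7],[0,0,0,-7],[0,0,0,-7],[0,0,0,-7],[0,0,0,-1.6],[0,0,0,0]],
])

```text
t: 6.92
tool_pos: [0.4797, 0.1823, 0.1518]
orientation: [-2.869, -1.278, 0.004]
force: [0.4, 0.5, -3.4]
opening: 0.045
```

```bash
python3 - <<'E'
from h import *
plan([.5126,-.2176,.153],48)
for n in("side",):
    im=robot.read_camera(n); cv2.imwrite(f"pics/{n}3.png",im[:,:,::-1])
E
```

```text
t 6.92 pos [0.4797 0.1823 0.1518] toolx yaw 48.01 tilt 0.14 roll 0.01 shift cm [-27.514  29.206  -0.102] q6 0.996 F [ 0.36  0.49 -3.39] op 0.045
```

View pics/side3.png

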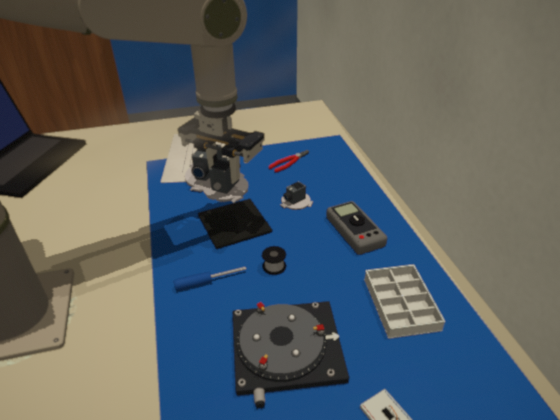

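The head is in the hand, lifted clear of the pad. Next I carry it to above the mount.

Call:
carry_out([
  [[-1.0,1.06,0,0],[-1.89,2.01,0,0],[-1.89,2.01,0,0],[-1.89,2.01,0,0],[-1.89,2.01,0,0],[-1.89,2.01,0,0],[-1.89,2.01,0,0],[-1.89,2.01,0,0],[-1.89,2.01,0,0],[-1.89,2.01,0,0],[-1.89,2.01,0,0],[-1.89,2.01,0,0],[-1.89,2.01,0,0],[-1.89,2.01,0,0],[-1.89,2.01,0,0],[-1.0,1.06,0,0],[0,0,0,0],[0,0,0,0],[0,0,0,0],[0,0,0,0]],
])

```text
t: 8.63
tool_pos: [0.5144, -0.2302, 0.1531]
orientation: [-2.87, -1.277, 0.0]
force: [-0.2, -0.6, -2.8]
opening: 0.0443
```

```bash
python3 - <<'E'
from h import *
plan([.5126,-.2176,.1],48)
for n in("side","top"):
    im=robot.read_camera(n); cv2.imwrite(f"pics/{n}4.png",im[:,:,::-1])
a=cv2.imread("pics/side4.png")[240:420,200:380];b=cv2.imread("pics/top4.png")[160:310,370:520]
cv2.imwrite("pics/c4.png",np.hstack([cv2.resize(a,(400,400)),cv2.resize(b,(400,400))]))
E
```

```text
t 8.63 pos [ 0.5144 -0.2302  0.1531] toolx yaw 47.97 tilt 0.05 roll -0.03 shift cm [ 0.814 -0.976  5.309] q6 0.222 F [-0.2  -0.64 -2.81] op 0.0443
```

View pics/c4.png

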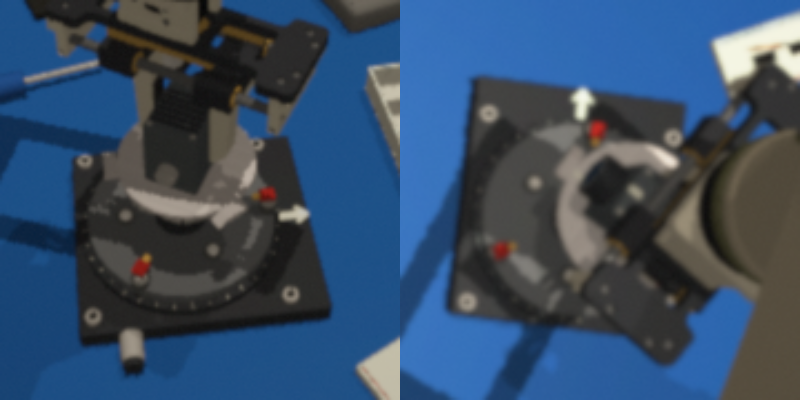

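Call:
carry_out([
  [[0.41,-0.49,0,0],[0.4,-0.48,1.0,0],[0,0,1.5,0],[0,0,1.5,0],[0,0,0.3,0],[0,0,0,0],[0,0,0,0],[0,0,0,0],[0,0,0,0],[0,0,0,0],[0,0,0,0]],
])

```text
t: 9.65
tool_pos: [0.5131, -0.2192, 0.1111]
orientation: [2.87, 1.276, 0.001]
force: [0.1, 0.0, -3.7]
opening: 0.0447
```

```bash
python3 - <<'E'
from h import *
plan([.5126,-.2176,.0864],48)
for n in("side","top"):
    im=robot.read_camera(n); cv2.imwrite(f"pics/{n}5.png",im[:,:,::-1])
a=cv2.imread("pics/side5.png")[260:400,220:360];b=cv2.imread("pics/top5.png")[180:300,380:500]
cv2.imwrite("pics/c5.png",np.hstack([cv2.resize(a,(400,400),interpolation=2),cv2.resize(b,(400,400),interpolation=2)]))
E
```

```text
t 9.65 pos [ 0.5131 -0.2192  0.1111] toolx yaw 47.92 tilt 0.06 roll -0.08 shift cm [ 0.085 -0.15   2.472] q6 0.239 F [ 0.11  0.03 -3.71] op 0.0447
```

View pics/c5.png

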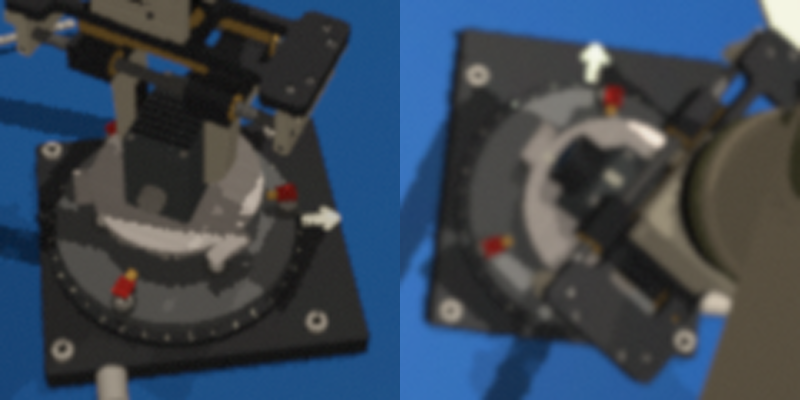

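```bash
python3 - <<'E'
from h import *
from scipy.optimize import least_squares
s=robot.read_state(); zt=s["tool_pos"][2]-.0414+.009
for n,box in(("top",(380,180,500,300)),("side",(220,260,360,400))):
    im=cv2.imread(f"pics/{n}5.png"); g=cv2.GaussianBlur(im,(3,3),0).astype(int)
    b,gr,r=[g[:,:,i] for i in range(3)]
    c0=s["tool_pos"][:2]
    # radial gradient search along rays of world polar angle at plate-top plane
    pts=[];out=[]
    for a in np.arange(0,360,3):
        u=np.array([np.cos(np.radians(a)),np.sin(np.radians(a))])
        rr=np.arange(.044,.062,.0005)
        X=np.c_[c0+rr[:,None]*u,np.full(len(rr),zt)]
        uv=proj(n,X).astype(np.float32)
        v=cv2.remap(r.astype(np.float32),uv[:,0].reshape(1,-1),uv[:,1].reshape(1,-1),cv2.INTER_LINEAR)[0]
        d=v[:-4]-v[4:]; i=d.argmax()
        if d[i]>25 and 0<i<len(d)-1: out.append((a,round(1000*rr[i+2],1),int(d[i])));pts.append(c0+rr[i+2]*u)
    print(n,out)
E
```

```text
top [(np.int64(6), np.float64(54.5), 25), (np.int64(9), np.float64(54.5), 25), (np.int64(66), np.float64(56.5), 26), (np.int64(69), np.float64(55.5), 27), (np.int64(72), np.float64(56.0), 26), (np.int64(75), np.float64(56.0), 26), (np.int64(78), np.float64(55.5), 25), (np.int64(81), np.float64(55.0), 25), (np.int64(84), np.float64(55.0), 25), (np.int64(87), np.float64(56.5), 26), (np.int64(90), np.float64(56.5), 27), (np.int64(93), np.float64(56.0), 26), (np.int64(96), np.float64(57.0), 25), (np.int64(99), np.float64(55.5), 26), (np.int64(102), np.float64(56.0), 27), (np.int64(105), np.float64(56.0), 26), (np.int64(108), np.float64(55.5), 27), (np.int64(111), np.float64(56.0), 25), (np.int64(114), np.float64(56.0), 25), (np.int64(120), np.float64(56.0), 25), (np.int64(123), np.float64(56.0), 25), (np.int64(321), np.float64(55.0), 36), (np.int64(324), np.float64(55.5), 50), (np.int64(327), np.float64(54.5), 51), (np.int64(330), np.float64(54.5), 51), (np.int64(333), np.float64(55.5), 48), (np.int64(336), np.float64(54.5), 46), (np.int64(339), np.float64(55.0), 48), (np.int64(342), np.
[... 995 characters left out ...]
np.int64(252), np.float64(55.5), 31), (np.int64(255), np.float64(57.0), 28), (np.int64(258), np.float64(57.5), 30), (np.int64(261), np.float64(56.0), 31), (np.int64(264), np.float64(56.0), 36), (np.int64(267), np.float64(56.5), 38), (np.int64(270), np.float64(55.5), 34), (np.int64(312), np.float64(55.0), 28), (np.int64(315), np.float64(55.0), 39), (np.int64(318), np.float64(55.5), 43), (np.int64(321), np.float64(54.5), 45), (np.int64(324), np.float64(55.0), 46), (np.int64(327), np.float64(54.5), 45), (np.int64(330), np.float64(55.0), 41), (np.int64(333), np.float64(55.0), 39), (np.int64(336), np.float64(54.5), 38), (np.int64(339), np.float64(54.5), 33), (np.int64(342), np.float64(54.5), 28)]
```

Call:
carry_out([
  [[0.08,-0.15,0.3,0],[0,0,0.5,0],[0,0,0.5,0],[0,0,0.4,0],[0,0,0.3,0],[0,0,0,0],[0,0,0,0],[0,0,0,0],[0,0,0,0]],
])

```text
t: 10.5
tool_pos: [0.5124, -0.2175, 0.0908]
orientation: [2.87, 1.276, 0.001]
force: [0.5, -0.1, -3.9]
opening: 0.0446
```

```bash
python3 - <<'E'
from h import *
plan([.5126,-.2176,.0864],48)
E
```

```text
t 10.5 pos [ 0.5124 -0.2175  0.0908] toolx yaw 47.93 tilt 0.03 roll -0.07 shift cm [0.006 0.019 0.438] q6 0.241 F [ 0.53 -0.13 -3.93] op 0.0446
```

Call:
carry_out([
  [[0,0,0.1,0],[0,0,0.1,0],[0,0,0.1,0],[0,0,0,0],[0,0,0,0],[0,0,0,0]],
])

```text
t: 11.0
tool_pos: [0.5121, -0.2174, 0.0874]
orientation: [-2.871, -1.276, 0.0]
force: [-0.5, -0.2, -4.7]
opening: 0.0445
```

Call:
carry_out([
  [[0,0,0.05,0],[0,0,0,0],[0,0,0,0]],
])

```text
t: 11.25
tool_pos: [0.5121, -0.2173, 0.0869]
orientation: [-2.871, -1.276, 0.0]
force: [0.1, 0.3, -4.0]
opening: 0.0444
```

Call:
carry_out([
  [[0,0,0.05,0],[0,0,0,0],[0,0,0,0]],
])

```text
t: 11.5
tool_pos: [0.5122, -0.2174, 0.0864]
orientation: [-2.871, -1.276, 0.0]
force: [-0.4, 0.4, -3.7]
opening: 0.0444
```

Call:
carry_out([
  [[0,0,0.03,0],[0,0,0,0],[0,0,0,0]],
])

```text
t: 11.75
tool_pos: [0.5123, -0.2174, 0.0863]
orientation: [2.871, 1.276, 0.0]
force: [-0.8, 1.0, -2.7]
opening: 0.0447
```

Call:
carry_out([
  [[0,0,0.03,0],[0,0,0,0],[0,0,0,0]],
])

```text
t: 12.0
tool_pos: [0.5123, -0.2175, 0.0862]
orientation: [2.87, 1.276, 0.0]
force: [-1.6, -0.1, 0.8]
opening: 0.0449
```

Call:
carry_out([
  [[0,0,0.03,0],[0,0,0,0],[0,0,0,0]],
])

```text
t: 12.25
tool_pos: [0.5124, -0.2175, 0.086]
orientation: [2.87, 1.276, 0.001]
force: [-2.5, 2.2, 4.4]
opening: 0.0443
```

Call:
carry_out([
  [[0,0,-0.02,0],[0,0,0,0],[0,0,0,0],[0,0,0,0]],
], grip_force=45)

```text
t: 12.58
tool_pos: [0.5126, -0.2176, 0.0861]
orientation: [2.87, 1.276, 0.001]
force: [-0.3, -0.1, 3.4]
opening: 0.0442
```

```bash
python3 - <<'E'
from h import *
plan([.5126,-.2176,.0864],48)
print(robot.read_state()["wrist_torque"])
for n in("side","top"):
    im=robot.read_camera(n); cv2.imwrite(f"pics/{n}6.png",im[:,:,::-1])
a=cv2.imread("pics/side6.png")[260:400,220:360];b=cv2.imread("pics/top6.png")[180:300,380:500]
cv2.imwrite("pics/c6.png",np.hstack([cv2.resize(a,(400,400),interpolation=2),cv2.resize(b,(400,400),interpolation=2)]))
E
```

```text
t 12.58 pos [ 0.5126 -0.2176  0.0861] toolx yaw 47.93 tilt 0.06 roll -0.07 shift cm [ 0.003  0.003 -0.033] q6 0.241 F [-0.32 -0.12  3.43] op 0.0442
[-0.02230493  0.17977453 -0.05063515]
```

View pics/c6.png

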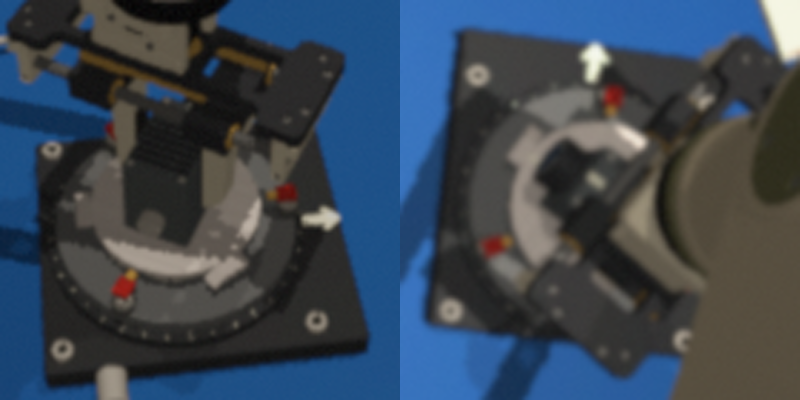

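The plate is on the balls at the expected height, with its lugs between the claws. I'll ease the pressing and start turning clockwise.

Call:
carry_out([
  [[0,0,-0.03,0],[0,0,0,0],[0,0,0,3],[0,0,0,3],[0,0,0,3],[0,0,0,3],[0,0,0,3],[0,0,0,3],[0,0,0,0]],
])

```text
t: 13.43
tool_pos: [0.5122, -0.2174, 0.0861]
orientation: [3.036, 0.807, -0.0]
force: [0.4, 0.3, 3.8]
opening: 0.0443
```

Call:
carry_out([
  [[0,0,0,2],[0,0,0,2],[0,0,0,2],[0,0,0,0]],
])

```text
t: 13.77
tool_pos: [0.5122, -0.2174, 0.0861]
orientation: [3.073, 0.651, -0.0]
force: [0.1, -0.2, 3.8]
opening: 0.0444
```

Call:
carry_out([
  [[0,0,0,2],[0,0,0,2],[0,0,0,2],[0,0,0,0]],
])

```text
t: 14.1
tool_pos: [0.5122, -0.2174, 0.0861]
orientation: [3.103, 0.49, -0.0]
force: [0.1, 0.5, 3.5]
opening: 0.0445
```

```bash
python3 - <<'E'
from h import *
plan([.5126,-.2176,.0864],-10.5)
print(robot.read_state()["wrist_torque"])
E
```

```text
t 14.1 pos [ 0.5122 -0.2174  0.0861] toolx yaw 17.96 tilt 0.0 roll 28.46 shift cm [ 0.047  0.011 -0.034] q6 0.764 F [0.07 0.54 3.51] op 0.0445
[-0.01210327  0.09312109 -0.12400773]
```

Call:
carry_out([
  [[0,0,0,2],[0,0,0,2],[0,0,0,0]],
])

```text
t: 14.35
tool_pos: [0.5122, -0.2174, 0.0861]
orientation: [3.118, 0.383, -0.0]
force: [0.6, 0.1, 3.8]
opening: 0.0449
```

Call:
carry_out([
  [[0,0,0,2],[0,0,0,2],[0,0,0,0]],
])

```text
t: 14.6
tool_pos: [0.5122, -0.2174, 0.0861]
orientation: [-3.13, -0.274, -0.0]
force: [0.4, -0.9, 3.2]
opening: 0.0445
```

Call:
carry_out([
  [[0,0,0,2],[0,0,0,2],[0,0,0,0]],
])

```text
t: 14.85
tool_pos: [0.5121, -0.2174, 0.0861]
orientation: [-3.137, -0.165, 0.0]
force: [-0.3, 0.9, 3.2]
opening: 0.0446
```

```bash
python3 - <<'E'
from h import *
plan([.5126,-.2176,.0864],-10.5)
print(robot.read_state()["wrist_torque"])
E
```

```text
t 14.85 pos [ 0.5121 -0.2174  0.0861] toolx yaw 6.01 tilt 0.01 roll 16.51 shift cm [ 0.05   0.013 -0.034] q6 0.972 F [-0.26  0.9   3.16] op 0.0446
[-0.0635573   0.17079332 -0.06012642]
```

Call:
carry_out([
  [[0,0,0,2],[0,0,0,0],[0,0,0,0]],
])

```text
t: 15.1
tool_pos: [0.5122, -0.2174, 0.086]
orientation: [-3.14, -0.112, -0.0]
force: [-0.4, -0.4, 4.5]
opening: 0.0441
```

Call:
carry_out([
  [[0,0,0,2],[0,0,0,0],[0,0,0,0]],
])

```text
t: 15.35
tool_pos: [0.5122, -0.2174, 0.0861]
orientation: [-3.141, -0.057, -0.0]
force: [-0.2, 0.4, 5.0]
opening: 0.0442
```

Call:
carry_out([
  [[0,0,0,2],[0,0,0,0],[0,0,0,0]],
])

```text
t: 15.6
tool_pos: [0.5123, -0.2174, 0.086]
orientation: [3.142, 0.001, 0.0]
force: [0.5, -0.4, 3.5]
opening: 0.0444
```

```bash
python3 - <<'E'
from h import *
plan([.5126,-.2176,.0864],-10.5)
print(robot.read_state()["wrist_torque"])
for n in("side","top"):
    im=robot.read_camera(n); cv2.imwrite(f"pics/{n}7.png",im[:,:,::-1])
a=cv2.imread("pics/side7.png")[260:400,220:360];b=cv2.imread("pics/top7.png")[180:300,380:500]
cv2.imwrite("pics/c7.png",np.hstack([cv2.resize(a,(400,400),interpolation=2),cv2.resize(b,(400,400),interpolation=2)]))
E
```

```text
t 15.6 pos [ 0.5123 -0.2174  0.086 ] toolx yaw 0.04 tilt 0.01 roll 10.54 shift cm [ 0.037  0.011 -0.036] q6 1.076 F [ 0.53 -0.4   3.53] op 0.0444
[-0.07631715 -0.00999393 -0.10669905]
```

View pics/c7.png

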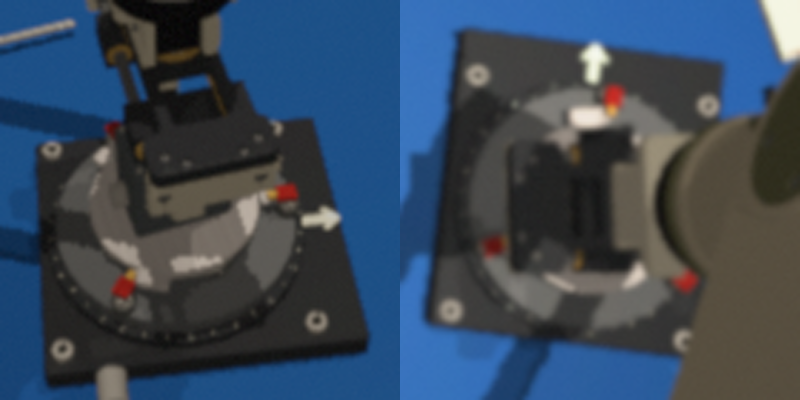

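Call:
carry_out([
  [[0,0,0,1],[0,0,0,1],[0,0,0,0],[0,0,0,0]],
])

```text
t: 16.03
tool_pos: [0.5121, -0.2176, 0.086]
orientation: [3.141, -0.057, -0.0]
force: [0.1, -2.2, 0.8]
opening: 0.0443
```

Call:
carry_out([
  [[0,0,0,1],[0,0,0,1],[0,0,0,0],[0,0,0,0]],
])

```text
t: 16.37
tool_pos: [0.512, -0.2172, 0.0859]
orientation: [-3.139, 0.112, 0.001]
force: [-0.5, -1.2, 1.6]
opening: 0.0444
```

```bash
python3 - <<'E'
from h import *
plan([.5126,-.2176,.0864],-10.5)
print(robot.read_state()["wrist_torque"])
E
```

```text
t 16.37 pos [ 0.512  -0.2172  0.0859] toolx yaw -4.1 tilt 0.03 roll 6.4 shift cm [ 0.064  0.026 -0.049] q6 1.149 F [-0.51 -1.24  1.58] op 0.0444
[-0.2150581   0.13111298 -0.02636784]
```

Call:
carry_out([
  [[0,0,0,1],[0,0,0,1],[0,0,0,0],[0,0,0,0]],
])

```text
t: 16.7
tool_pos: [0.512, -0.2169, 0.0859]
orientation: [-3.136, 0.167, 0.001]
force: [-1.5, 1.2, 2.4]
opening: 0.0445
```

```bash
python3 - <<'E'
from h import *
plan([.5126,-.2176,.0864],-10.5)
print(robot.read_state()["wrist_torque"])
E
```

```text
t 16.7 pos [ 0.512  -0.2169  0.0859] toolx yaw -6.1 tilt 0.05 roll 4.4 shift cm [ 0.072  0.053 -0.052] q6 1.184 F [-1.55  1.2   2.37] op 0.0445
[ 0.20426069  0.27004093 -0.10772435]
```

Call:
carry_out([
  [[0,0,0,1],[0,0,0,1],[0,0,0,0],[0,0,0,0]],
])

```text
t: 17.03
tool_pos: [0.5121, -0.2169, 0.0858]
orientation: [-3.133, 0.222, 0.0]
force: [0.6, 2.9, -0.3]
opening: 0.0441
```

```bash
python3 - <<'E'
from h import *
plan([.5126,-.2176,.0864],-10.5)
print(robot.read_state()["wrist_torque"])
for n in("side","top"):
    im=robot.read_camera(n); cv2.imwrite(f"pics/{n}8.png",im[:,:,::-1])
a=cv2.imread("pics/side8.png")[260:400,220:360];b=cv2.imread("pics/top8.png")[180:300,380:500]
cv2.imwrite("pics/c8.png",np.hstack([cv2.resize(a,(400,400),interpolation=2),cv2.resize(b,(400,400),interpolation=2)]))
E
```

```text
t 17.03 pos [ 0.5121 -0.2169  0.0858] toolx yaw -8.1 tilt 0.05 roll 2.4 shift cm [ 0.064  0.056 -0.063] q6 1.219 F [ 0.61  2.93 -0.31] op 0.0441
[ 0.68072403 -0.08040743 -0.23784869]
```

View pics/c8.png

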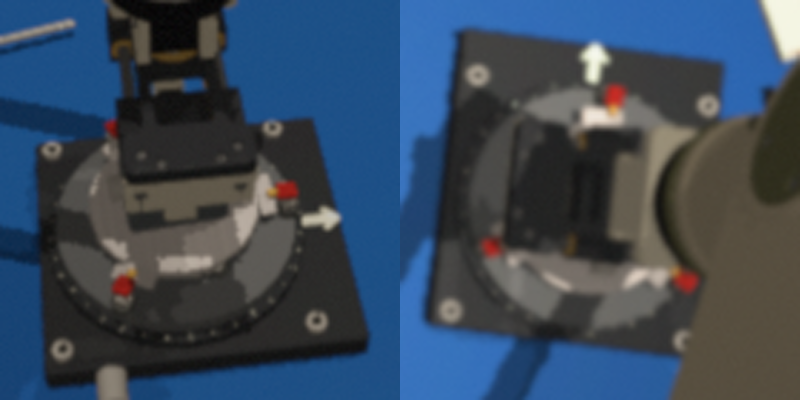

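Call:
carry_out([
  [[0,0,0,1],[0,0,0,0],[0,0,0,0]],
])

```text
t: 17.38
tool_pos: [0.512, -0.2172, 0.0857]
orientation: [-3.131, 0.249, 0.001]
force: [1.0, 3.4, -1.7]
opening: 0.0442
```

```bash
python3 - <<'E'
from h import *
plan([.5126,-.2176,.0864],-10.5)
print(robot.read_state()["wrist_torque"])
E
```

```text
t 17.38 pos [ 0.512  -0.2172  0.0857] toolx yaw -9.1 tilt 0.04 roll 1.4 shift cm [ 0.068  0.03  -0.067] q6 1.236 F [ 0.99  3.45 -1.73] op 0.0442
[ 0.85416919 -0.12854359 -0.21301548]
```

Call:
carry_out([
  [[0,0,0,1],[0,0,0,0],[0,0,0,0]],
])

```text
t: 17.63
tool_pos: [0.5119, -0.2174, 0.0856]
orientation: [-3.129, 0.277, 0.001]
force: [-0.1, 1.7, -4.8]
opening: 0.044
```

```bash
python3 - <<'E'
from h import *
plan([.5126,-.2176,.0864],-10.5)
print(robot.read_state()["wrist_torque"])
E
```

```text
t 17.63 pos [ 0.5119 -0.2174  0.0856] toolx yaw -10.1 tilt 0.03 roll 0.4 shift cm [ 0.071  0.004 -0.077] q6 1.253 F [-0.06  1.72 -4.76] op 0.044
[ 0.53638683 -0.22208398 -0.25138258]
```

Call:
carry_out([
  [[0,0,0.05,0],[0,0,0,0],[0,0,0,0],[0,0,0,0]],
], grip_force=10)

```text
t: 17.97
tool_pos: [0.512, -0.2176, 0.0853]
orientation: [3.129, -0.276, -0.0]
force: [0.7, -0.0, -4.8]
opening: 0.0444
```

```bash
python3 - <<'E'
from h import *
plan([.5126,-.2176,.0864],-10.5)
print(robot.read_state()["wrist_torque"])
E
```

```text
t 17.97 pos [ 0.512  -0.2176  0.0853] toolx yaw -10.08 tilt 0.03 roll 0.42 shift cm [ 0.06  -0.016 -0.105] q6 1.253 F [ 0.67 -0.04 -4.75] op 0.0444
[ 0.05491859 -0.06566889 -0.09594432]
```

Call:
carry_out([
  [[0,0,0.05,0],[0,0,0.05,0],[0,0,0,0],[0,0,0,0]],
], grip_force=5)

```text
t: 18.3
tool_pos: [0.5123, -0.2177, 0.085]
orientation: [3.129, -0.276, 0.0]
force: [-2.7, -0.4, 2.1]
opening: 0.0443
```

```bash
python3 - <<'E'
from h import *
plan([.5126,-.2176,.0864],-10.5)
print(robot.read_state()["wrist_torque"])
E
```

```text
t 18.3 pos [ 0.5123 -0.2177  0.085 ] toolx yaw -10.07 tilt 0.03 roll 0.43 shift cm [ 0.032 -0.012 -0.136] q6 1.253 F [-2.68 -0.35  2.09] op 0.0443
[ 0.15165425  0.62914797 -0.04875952]
```

Call:
carry_out([
  [[0,0,0,0],[0,0,0,0],[0,0,0,0],[0,0,0,0],[0,0,0,0]],
], claw=5.6)

```text
t: 18.72
tool_pos: [0.5123, -0.2174, 0.0846]
orientation: [3.129, -0.276, 0.0]
force: [-0.2, 0.7, 0.6]
opening: 0.056
```

```bash
python3 - <<'E'
from h import *
plan([.5126,-.2176,.0864],-10.5)
print(robot.read_state()["wrist_torque"])
for n in("side","top"):
    im=robot.read_camera(n); cv2.imwrite(f"pics/{n}9.png",im[:,:,::-1])
a=cv2.imread("pics/side9.png")[260:400,220:360];b=cv2.imread("pics/top9.png")[180:300,380:500]
cv2.imwrite("pics/c9.png",np.hstack([cv2.resize(a,(400,400),interpolation=2),cv2.resize(b,(400,400),interpolation=2)]))
E
```

```text
t 18.72 pos [ 0.5123 -0.2174  0.0846] toolx yaw -10.07 tilt 0.01 roll 0.43 shift cm [ 0.036  0.015 -0.184] q6 1.253 F [-0.16  0.65  0.58] op 0.056
[ 0.01017563  0.15441369 -0.0188915 ]
```

View pics/c9.png

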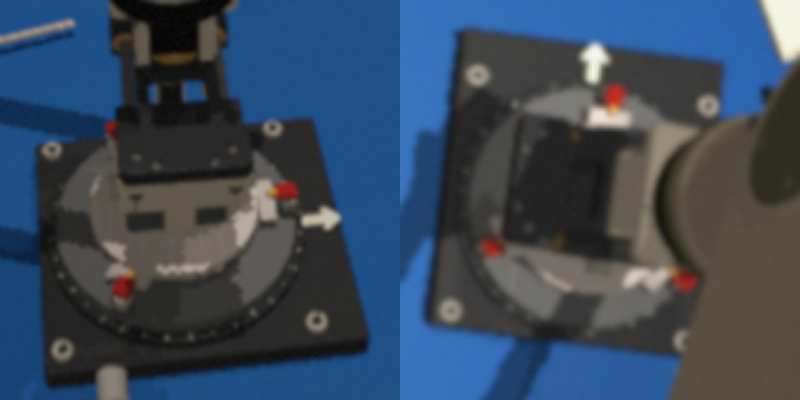

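Call:
carry_out([
  [[0,0,0,0],[0,0,0,0],[0,0,0,0],[0,0,-0.5,0],[0,0,-1,0],[0,0,-1.5,0],[0,0,-2,0],[0,0,-3,0],[0,0,-3,0],[0,0,-1,0],[0,0,0,0]],
], claw=8)

```text
t: 19.73
tool_pos: [0.5144, -0.2185, 0.2095]
orientation: [3.126, -0.275, 0.011]
force: [0.6, -0.1, -0.5]
opening: 0.08
```

Call:
carry_out([
  [[0,3,0,0],[0,3,0,0],[0,3,0,0],[0,3,0,0],[0,3,0,0],[0,0,0,0],[0,0,0,0]],
])

```text
t: 20.32
tool_pos: [0.4847, -0.3658, 0.2025]
orientation: [-3.127, 0.28, 0.004]
force: [-0.4, -0.3, -0.6]
opening: 0.0799
```

```bash
python3 - <<'E'
from h import *
plan([.5126,-.2176,.0864],-10.5)
for n in("side","top"):
    im=robot.read_camera(n); cv2.imwrite(f"pics/{n}10.png",im[:,:,::-1])
a=cv2.imread("pics/side10.png")[260:400,220:360];b=cv2.imread("pics/top10.png")[180:300,380:500]
cv2.imwrite("pics/c10.png",np.hstack([cv2.resize(a,(400,400),interpolation=2),cv2.resize(b,(400,400),interpolation=2)]))
E
```

```text
t 20.32 pos [ 0.4847 -0.3658  0.2025] toolx yaw -10.22 tilt 0.16 roll 0.28 shift cm [  0.072 -15.063  11.628] q6 1.018 F [-0.42 -0.34 -0.6 ] op 0.0799
```

View pics/c10.png

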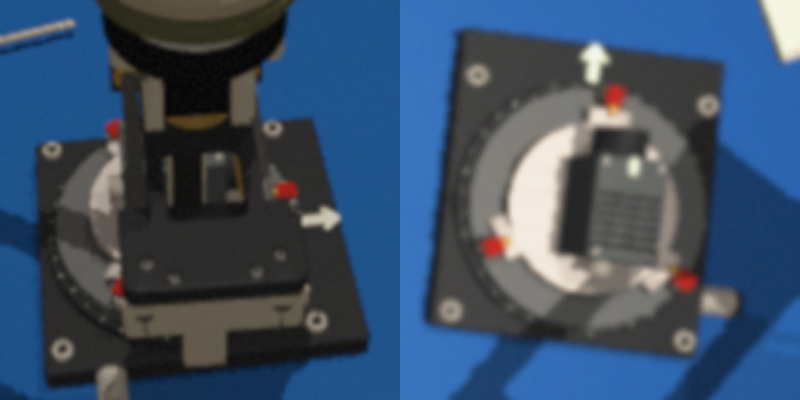

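View pics/top10.png

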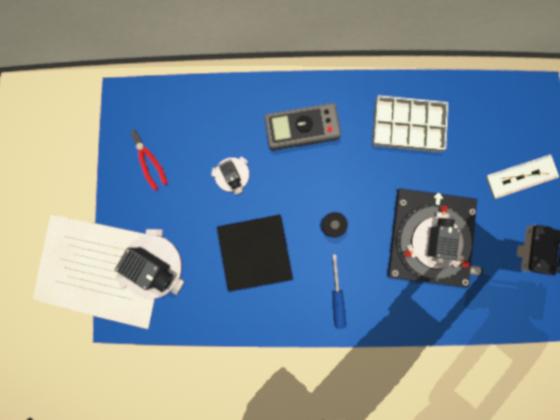

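Call:
carry_out([
  [[0,-1.5,-0.5,0],[0,-3,-0.5,0],[0,-3,0,0],[0,-3,0,0],[0,-3,0,0],[0,-3,0,0],[0,-3,0,0],[0,-3,0,0],[0,-3,0,0],[0,-3,0,0],[0,-3,0,0],[0,-3,0,0],[0,-3,0,0],[0,-1.5,0,0],[0,0,0,0],[0,0,0,0],[0,0,0,0]],
])

```text
t: 21.83
tool_pos: [0.5536, 0.0195, 0.2146]
orientation: [3.129, -0.273, 0.0]
force: [-0.1, -0.5, 0.7]
opening: 0.0801
```

```bash
python3 - <<'E'
from h import *
plan([.5126,-.2176,.0864],-10.5)
for n in("side","top"):
    im=robot.read_camera(n); cv2.imwrite(f"pics/{n}11.png",im[:,:,::-1])
a=cv2.imread("pics/side11.png")[260:400,220:360];b=cv2.imread("pics/top11.png")[180:300,380:500]
cv2.imwrite("pics/c11.png",np.hstack([cv2.resize(a,(400,400),interpolation=2),cv2.resize(b,(400,400),interpolation=2)]))
def reds(n,k,box):
    im=cv2.imread(f"pics/{n}{k}.png"); b,g,r=[im[:,:,i].astype(float) for i in range(3)]
    w=np.clip(r-np.maximum(g,b)-30,0,None)
    m=(w>10).astype(np.uint8); o=[]
    for c,a,mm in blobs(m,box,8):
        mm=cv2.dilate(mm.astype(np.uint8),np.ones((3,3)))>0
        ys,xs=np.nonzero(mm);ww=w[mm]; o.append((round((xs*ww).sum()/ww.sum(),2),round((ys*ww).sum()/ww.sum(),2),a))
    return o
for k in(0,6,8,11): print(k,"side",reds("side",k,(225,290,355,410)))
for k in(0,11): print(k,"top",reds("top",k,(385,185,490,290)))
E
```

```text
t 21.83 pos [0.5536 0.0195 0.2146] toolx yaw -9.99 tilt 0.01 roll 0.51 shift cm [ 0.286 24.062 12.83 ] q6 1.688 F [-0.13 -0.5   0.67] op 0.0801
0 side [(np.float64(260.05), np.float64(305.06), np.int32(31)), (np.float64(319.76), np.float64(326.84), np.int32(44)), (np.float64(262.86), np.float64(359.89), np.int32(51))]
6 side [(np.float64(319.81), np.float64(326.87), np.int32(35)), (np.float64(262.83), np.float64(359.96), np.int32(54))]
8 side [(np.float64(258.68), np.float64(304.29), np.int32(17)), (np.float64(319.78), np.float64(326.08), np.int32(49)), (np.float64(262.57), np.float64(359.5), np.int32(47))]
11 side [(np.float64(259.3), np.float64(304.74), np.int32(21)), (np.float64(319.76), np.float64(326.06), np.int32(49)), (np.float64(262.84), np.float64(359.82), np.int32(49))]
0 top [(np.float64(443.65), np.float64(208.65), np.int32(48)), (np.float64(407.72), np.float64(253.51), np.int32(47)), (np.float64(464.81), np.float64(263.43), np.int32(51))]
11 top [(np.float64(407.26), np.float64(253.46), np.int32(41))]
```

View pics/c11.png

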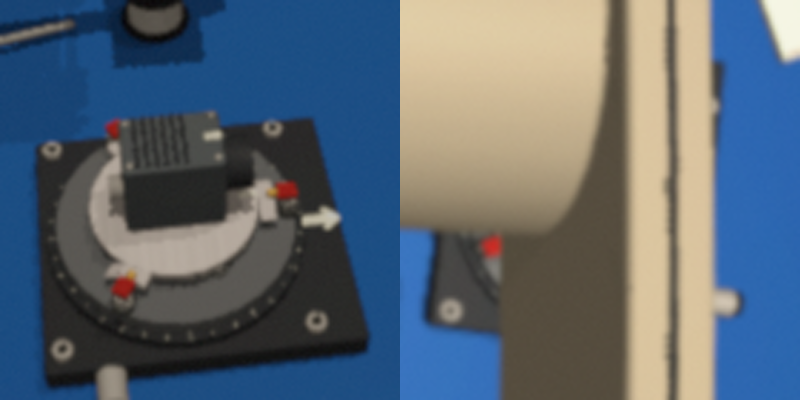

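Call:
carry_out([
  [[-1,-3,-0.5,0],[-1,-3,-0.5,0],[-1,-3,0,0],[-1,-3,0,0],[-1,-3,0,0],[-1,-3,0,0],[0,0,0,0],[0,0,0,0],[0,0,0,0]],
])

```text
t: 22.68
tool_pos: [0.5267, 0.2056, 0.2244]
orientation: [3.129, -0.276, -0.0]
force: [0.6, 0.5, -0.0]
opening: 0.0799
```

```bash
python3 - <<'E'
from h import *
plan([.5126,-.2176,.0864],-10.5)
for n in("side","top"):
    im=robot.read_camera(n); cv2.imwrite(f"pics/{n}12.png",im[:,:,::-1])
a=cv2.imread("pics/side12.png")[270:370,220:340];b=cv2.imread("pics/top12.png")[190:290,385:485]
cv2.imwrite("pics/c12.png",np.hstack([cv2.resize(a,(480,400),interpolation=2)[:, :400],cv2.resize(b,(400,400),interpolation=2)]))
E
```

```text
t 22.68 pos [0.5267 0.2056 0.2244] toolx yaw -10.1 tilt 0.04 roll 0.4 shift cm [ 6.325 41.863 13.831] q6 2.029 F [ 0.62  0.51 -0.05] op 0.0799
```

View pics/c12.png

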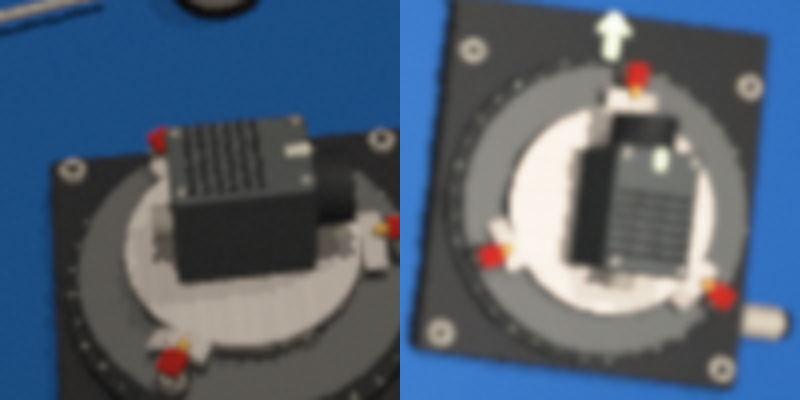

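```bash
python3 - <<'E'
from h import *
# rim radial search at hypothesised heights; compare radius consistency between views
from scipy.optimize import least_squares
def rim(n,k,c0,zt,angs):
    r=cv2.GaussianBlur(cv2.imread(f"pics/{n}{k}.png"),(3,3),0)[:,:,2].astype(np.float32); o=[]
    for a in angs:
        u=np.array([np.cos(np.radians(a)),np.sin(np.radians(a))]); rr=np.arange(.044,.063,.00025)
        uv=proj(n,np.c_[c0+rr[:,None]*u,np.full(len(rr),zt)]).astype(np.float32)
        v=cv2.remap(r,uv[:,0].reshape(1,-1),uv[:,1].reshape(1,-1),cv2.INTER_CUBIC)[0]
        d=v[:-8]-v[8:]; i=d.argmax()
        if d[i]>25 and 2<i<len(d)-3:
            w=np.clip(d[i-2:i+3],0,None); o.append((a,1000*(rr[i-2:i+3]*w).sum()/w.sum()+1))
    return np.array(o)
c0=np.array([.5126,-.2176])
for z in(.0519,.054):
  for n in("top","side"):
    o=rim(n,12,c0,z,np.arange(-180,180,6))
    # drop lug zones
    rel=(o[:,0]+10.5+180)%120-60   # lugs at 0 mod 120 ->
    rel=((o[:,0]+10.5+60)%120)-60
    s=(abs(rel)>20)&(abs(o[:,1]-54.5)<4)
    A=np.c_[np.ones(s.sum()),np.cos(np.radians(o[s,0])),np.sin(np.radians(o[s,0]))]
    f=np.linalg.lstsq(A,o[s,1],rcond=None)[0]
    print(n,z,s.sum(),"r,dx,dy mm",f.round(2),"resid",np.std(o[s,1]-A@f).round(2))
# lug angles from white mask
im=cv2.imread("pics/top12.png"); hsv=cv2.cvtColor(im,cv2.COLOR_BGR2HSV)
n="top"
g=hsv[:,:,2].astype(np.float32)
for L in(0,120,240):
    for rad in(.058,.0605):
        aa=np.arange(-22,22,.5)+L-10.5
        X=np.c_[c0[0]+rad*np.cos(np.radians(aa)),c0[1]+rad*np.sin(np.radians(aa)),np.full(len(aa),.0519)]
        uv=proj(n,X).astype(np.float32)
        v=cv2.remap(g,uv[:,0].reshape(1,-1),uv[:,1].reshape(1,-1),cv2.INTER_LINEAR)[0]
        d=v[4:]-v[:-4]; print(L,rad,"rise",(aa[2+d.argmax()]-L).round(1),"fall",(aa[2+d.argmin()]-L).round(1))
E
```

```text
top 0.0519 33 r,dx,dy mm [54.87 -0.58  1.67] resid 0.41
side 0.0519 26 r,dx,dy mm [54.44 -1.77 -0.35] resid 0.41
top 0.054 33 r,dx,dy mm [54.8  -0.53  2.47] resid 0.27
side 0.054 26 r,dx,dy mm [54.13 -2.16 -1.82] resid 0.34
0 0.058 rise -24.0 fall 2.5
0 0.0605 rise -23.0 fall 2.0
120 0.058 rise -27.0 fall 1.0
120 0.0605 rise -25.5 fall 0.5
240 0.058 rise -29.5 fall -1.0
240 0.0605 rise -29.0 fall -0.5
```

```bash
python3 - <<'E'
import cv2,numpy as np
a=cv2.imread("pics/top12.png")[212:272,425:465]
b=cv2.imread("pics/top0.png")[235:295,230:270]
b2=cv2.imread("pics/top0.png")[230:290,225:265]
f=lambda i:cv2.convertScaleAbs(cv2.resize(i,None,fx=10,fy=10,interpolation=2),alpha=1.3)
cv2.imwrite("pics/z12.png",np.hstack([f(a),f(b2)]))
E
```

```text
(no output)
```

View pics/z12.png

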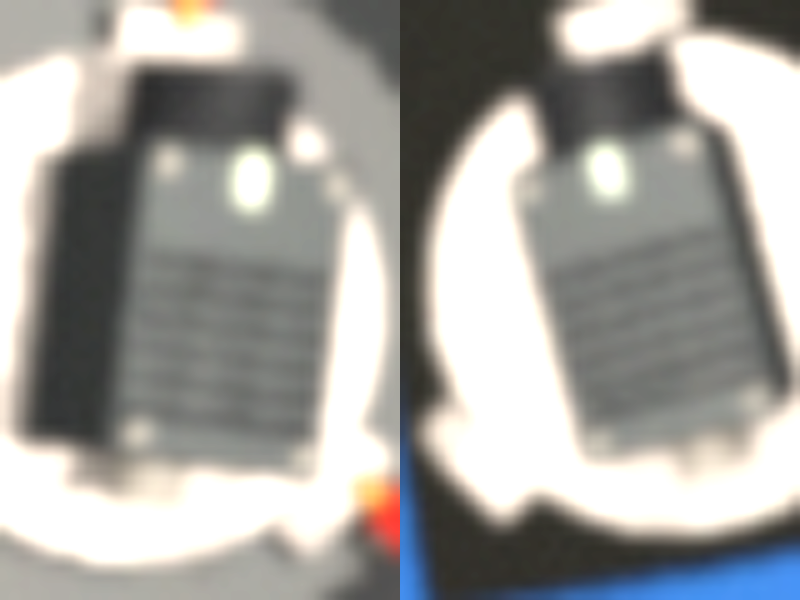

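```bash
python3 - <<'E'
from h import *
for name,o,z,d in(("now",(425,212),.1119,[(168,163),(338,188),(138,433),(300,462)]),("start",(225,230),.081,[(285,143),(130,190),(355,395),(200,440)])):
    uv=np.array(o)+(np.array(d)+.5)/10-.5
    X=ray("top",uv,z)[:,:2]
    a=lambda p,q:np.degrees(np.arctan2(*(p-q)[::-1])).round(2)
    print(name,X.round(4),"mean",X.mean(0).round(4),"lens",a(X[0],X[2]),a(X[1],X[3]),"sides",np.linalg.norm(X[0]-X[2]).round(4),np.linalg.norm(X[0]-X[1]).round(4), "cross",a(X[1],X[0]))
E
```

```text
now [[ 0.54   -0.2034]
 [ 0.5346 -0.2376]
 [ 0.4868 -0.1956]
 [ 0.4806 -0.2279]] mean [ 0.5105 -0.2161] lens -8.42 -10.17 sides 0.0538 0.0346 cross -98.93
start [[0.5115 0.1742]
 [0.502  0.2064]
 [0.4598 0.1598]
 [0.4506 0.1918]] mean [0.481  0.1831] lens 15.57 15.87 sides 0.0537 0.0336 cross 106.53
```

```bash
python3 - <<'E'
from h import *
def reds(n,k,box):
    im=cv2.imread(f"pics/{n}{k}.png"); b,g,r=[im[:,:,i].astype(float) for i in range(3)]
    w=np.clip(r-np.maximum(g,b)-30,0,None)
    m=(w>10).astype(np.uint8); o=[]
    for c,a,mm in blobs(m,box,8):
        mm=cv2.dilate(mm.astype(np.uint8),np.ones((3,3)))>0
        ys,xs=np.nonzero(mm);ww=w[mm]; o.append((float(round((xs*ww).sum()/ww.sum(),2)),float(round((ys*ww).sum()/ww.sum(),2)),int(a),int(ww.sum())))
    return o
for k in(0,6,7,8,9,11,12): print(k,"side",reds("side",k,(225,290,355,410)))
for k in(0,10,12): print(k,"top",reds("top",k,(385,185,490,290)))
def tile(k):
    im=cv2.imread(f"pics/side{k}.png"); 
    return np.vstack([cv2.resize(im[y:y+26,x:x+26],(200,200),interpolation=2) for x,y in((307,314),(250,347))])
cv2.imwrite("pics/claws.png",np.hstack([tile(0),tile(8),tile(12)]))
a=cv2.imread("pics/side12.png")[293:348,250:320]
b=cv2.imread("pics/side0.png")[188:243,203:273]
f=lambda i:cv2.convertScaleAbs(cv2.resize(i,None,fx=5.7,fy=8,interpolation=2),alpha=1.5)
cv2.imwrite("pics/zs.png",np.hstack([f(a),f(b)]))
E
```

```text
0 side [(260.05, 305.06, 31, 1623), (319.76, 326.84, 44, 2425), (262.86, 359.89, 51, 2818)]
6 side [(319.81, 326.87, 35, 1256), (262.83, 359.96, 54, 3057)]
7 side [(258.41, 304.53, 10, 205), (319.75, 326.85, 46, 2673), (262.85, 359.97, 50, 2654)]
8 side [(258.68, 304.29, 17, 643), (319.78, 326.08, 49, 2785), (262.57, 359.5, 47, 2475)]
9 side [(258.48, 304.3, 12, 480), (319.76, 326.08, 49, 2790), (262.34, 359.9, 46, 2083)]
11 side [(259.3, 304.74, 21, 1032), (319.76, 326.06, 49, 2742), (262.84, 359.82, 49, 2957)]
12 side [(259.3, 304.74, 21, 1007), (319.75, 326.06, 48, 2676), (262.84, 359.82, 49, 2884)]
0 top [(443.65, 208.65, 48, 3138), (407.72, 253.51, 47, 3177), (464.81, 263.43, 51, 3209)]
10 top [(444.02, 208.46, 48, 3105), (407.75, 253.46, 46, 3067), (465.16, 263.94, 43, 2468)]
12 top [(444.02, 208.44, 50, 3457), (407.68, 253.49, 46, 3382), (464.92, 263.48, 53, 3545)]
```

View pics/claws.png

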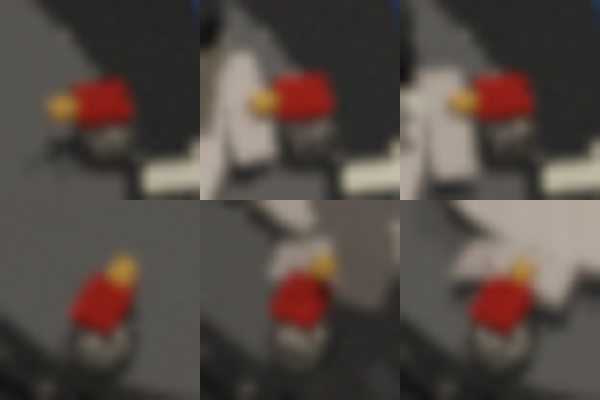

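View pics/zs.png

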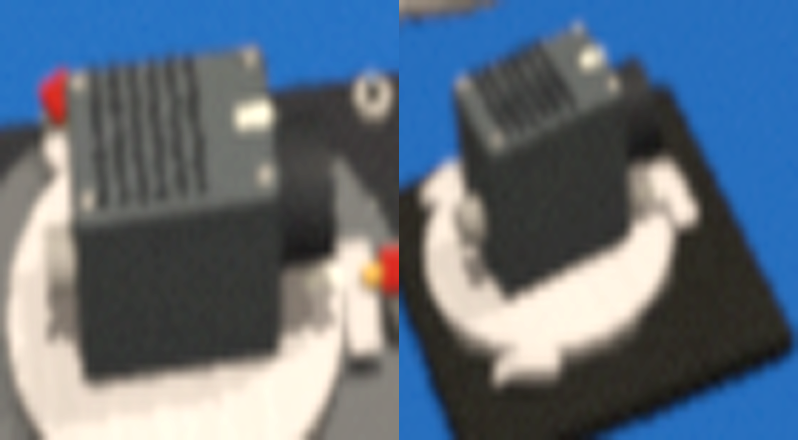

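```bash
python3 - <<'E'
from h import *
def tri(ut,us):
    Pm=[];q=[]
    for n,uv in(("top",ut),("side",us)):
        p=P[n];q.append(cv2.undistortPoints(np.array(uv,float).reshape(-1,1,2),np.array(p["mtx"]),np.array(p["dist_coeffs"])).reshape(-1,2).T)
        Pm.append(np.c_[np.array(p["R"]),np.array(p["t"])])
    X=cv2.triangulatePoints(Pm[0],Pm[1],q[0],q[1]);return (X[:3]/X[3]).T
def px(o,d,fx,fy): return np.array(o)+(np.array(d,float)+.5)/[fx,fy]-.5
now=tri(px((425,212),[(168,163),(338,188),(138,433),(300,462)],10,10),px((250,293),[(252,55),(266,175),(80,82),(88,198)],5.7,8))
st=tri(px((225,230),[(130,190),(285,143),(200,440),(355,395)],10,10),px((203,188),[(178,30),(214,84),(62,80),(95,142)],5.7,8))
for n,X in(("now FL FR RL RR",now),("start",st)): print(n,X.round(4).tolist(),X.mean(0).round(4))
E
```

```text
now FL FR RL RR [[0.5402, -0.2033, 0.1124], [0.5349, -0.2374, 0.1124], [0.4867, -0.1958, 0.1112], [0.4811, -0.2283, 0.1112]] [ 0.5107 -0.2162  0.1118]
start [[0.5014, 0.2065, 0.0812], [0.5112, 0.1743, 0.0808], [0.4492, 0.1919, 0.082], [0.4584, 0.1601, 0.0792]] [0.4801 0.1832 0.0808]
```

Call:
carry_out([
  [[0.2,1.5,0,0],[0.45,3,0,0],[0.45,3,0,0],[0.45,3,0,0],[0.45,3,0,0],[0.45,3,0,0],[0.45,3,0,0],[0.45,3,0,0],[0.45,3,0,0],[0.45,3,0,0],[0.45,3,0,0],[0.45,3,0,0],[0.45,3,0,0],[0.45,3,0,0],[0.25,1.3,0,0],[0,0,0,0],[0,0,0,0],[0,0,0,0]],
])

```text
t: 24.28
tool_pos: [0.5153, -0.2155, 0.2245]
orientation: [-3.129, 0.277, 0.0]
force: [0.5, -0.1, 0.2]
opening: 0.0797
```

```bash
python3 - <<'E'
from h import *
plan([.5124,-.2172,.0845],-10.0)
E
```

```text
t 24.28 pos [ 0.5153 -0.2155  0.2245] toolx yaw -10.1 tilt 0.04 roll -0.1 shift cm [-0.248  0.23  13.995] q6 1.259 F [ 0.54 -0.06  0.24] op 0.0797
```

Call:
carry_out([
  [[-0.25,0.23,0,0.5],[0,0,2,0],[0,0,2,0],[0,0,2,0],[0,0,2,0],[0,0,2,0],[0,0,1.5,0],[0,0,1.5,0],[0,0,0.8,0],[0,0,0,0],[0,0,0,0],[0,0,0,0]],
])

```text
t: 25.28
tool_pos: [0.5134, -0.2178, 0.0878]
orientation: [3.128, -0.289, 0.002]
force: [0.0, -0.6, 0.2]
opening: 0.0799
```

```bash
python3 - <<'E'
from h import *
plan([.5124,-.2173,.0845],-10.5)
E
```

```text
t 25.28 pos [ 0.5134 -0.2178  0.0878] toolx yaw -10.54 tilt 0.1 roll -0.04 shift cm [-0.104 -0.03   0.33 ] q6 1.262 F [ 0.   -0.62  0.25] op 0.0799
```

Now close lightly on the housing and feel.

Call:
carry_out([
  [[-0.08,-0.03,0.25,0],[0,0,0,0],[0,0,0,0]],
])

```text
t: 25.53
tool_pos: [0.5121, -0.2174, 0.0846]
orientation: [3.128, -0.289, 0.001]
force: [-0.1, -0.5, -0.1]
opening: 0.08
```

Call:
carry_out([
  [[0,0,0,0],[0,0,0,0],[0,0,0,0],[0,0,0,0],[0,0,0,0],[0,0,0,0],[0,0,0,0],[0,0,0,0]],
], claw=3.8, grip_force=6)

```text
t: 26.2
tool_pos: [0.5119, -0.2174, 0.084]
orientation: [3.128, -0.29, 0.0]
force: [0.6, -1.0, -0.4]
opening: 0.0444
```

```bash
python3 - <<'E'
from h import *
plan([.5124,-.2173,.0845],-10.5)
print(robot.read_state()["wrist_torque"])
E
```

```text
t 26.2 pos [ 0.5119 -0.2174  0.084 ] toolx yaw -10.58 tilt 0.01 roll -0.08 shift cm [ 0.049 -0.022 -0.052] q6 1.262 F [ 0.58 -1.04 -0.43] op 0.0444
[-0.08041342  0.08165671 -0.05806089]
```

Call:
carry_out([
  [[0,0,0,0.5],[0,0,0,0.5],[0,0,0,0],[0,0,0,0]],
], grip_force=12)

```text
t: 26.53
tool_pos: [0.5118, -0.2179, 0.0839]
orientation: [3.125, -0.317, 0.0]
force: [2.9, -4.4, -5.2]
opening: 0.0446
```

```bash
python3 - <<'E'
from h import *
plan([.5124,-.2173,.0845],-10.5)
print(robot.read_state()["wrist_torque"])
E
```

```text
t 26.53 pos [ 0.5118 -0.2179  0.0839] toolx yaw -11.58 tilt 0.06 roll -1.08 shift cm [ 0.043 -0.07  -0.064] q6 1.279 F [ 2.9  -4.43 -5.17] op 0.0446
[-0.95111589  0.07396444  0.19354409]
```

Call:
carry_out([
  [[0,0,0,0.5],[0,0,0,0.5],[0,0,0,0],[0,0,0,0]],
])

```text
t: 26.87
tool_pos: [0.5119, -0.2182, 0.0838]
orientation: [3.121, -0.344, 0.001]
force: [1.6, -5.7, -5.0]
opening: 0.044
```

```bash
python3 - <<'E'
from h import *
plan([.5124,-.2173,.0845],-10.5)
print(robot.read_state()["wrist_torque"])
E
```

```text
t 26.87 pos [ 0.5119 -0.2182  0.0838] toolx yaw -12.58 tilt 0.09 roll -2.08 shift cm [ 0.035 -0.096 -0.067] q6 1.297 F [ 1.56 -5.7  -5.05] op 0.044
[-1.2044409   0.0111413   0.27809127]
```

Call:
carry_out([
  [[0,0.04,0,0],[0,0,0,0],[0,0,0,0],[0,0,0,0]],
], grip_force=3)

```text
t: 27.2
tool_pos: [0.5119, -0.2181, 0.0841]
orientation: [3.122, -0.344, 0.001]
force: [0.4, -5.4, -4.2]
opening: 0.0446
```

```bash
python3 - <<'E'
from h import *
plan([.5124,-.2173,.0845],-10.5)
print(robot.read_state()["wrist_torque"])
E
```

```text
t 27.2 pos [ 0.5119 -0.2181  0.0841] toolx yaw -12.59 tilt 0.04 roll -2.09 shift cm [ 0.038 -0.09  -0.042] q6 1.296 F [ 0.44 -5.41 -4.23] op 0.0446
[-0.86055365 -0.03171808  0.1323235 ]
```

Call:
carry_out([
  [[0,0.05,0.03,0],[0,0.05,0.02,0],[0,0,0,0],[0,0,0,0]],
])

```text
t: 27.53
tool_pos: [0.5119, -0.2185, 0.0838]
orientation: [-3.122, 0.344, -0.001]
force: [1.7, -1.3, 0.1]
opening: 0.0442
```

```bash
python3 - <<'E'
from h import *
plan([.5124,-.2173,.0845],-10.5)
print(robot.read_state()["wrist_torque"])
E
```

```text
t 27.53 pos [ 0.5119 -0.2185  0.0838] toolx yaw -12.57 tilt 0.04 roll -2.07 shift cm [ 0.029 -0.129 -0.069] q6 1.294 F [ 1.68 -1.25  0.06] op 0.0442
[-0.1587258  -0.1323101   0.04613112]
```

Call:
carry_out([
  [[0,0,0,0],[0,0,0,0],[0,0,0,0],[0,0,0,0],[0,0,0,0]],
], claw=5.6)

```text
t: 27.95
tool_pos: [0.5114, -0.2185, 0.0834]
orientation: [-3.122, 0.344, 0.001]
force: [-0.6, 0.0, -0.2]
opening: 0.0561
```

```bash
python3 - <<'E'
from h import *
plan([.5124,-.2173,.0845],-10.5)
print(robot.read_state()["wrist_torque"])
im=robot.read_camera("side"); cv2.imwrite("pics/side13.png",im[:,:,::-1])
E
```

```text
t 27.95 pos [ 0.5114 -0.2185  0.0834] toolx yaw -12.57 tilt 0.03 roll -2.07 shift cm [ 0.074 -0.139 -0.111] q6 1.294 F [-0.55  0.02 -0.23] op 0.0561
[ 0.04549754  0.16785547 -0.03899183]
```

```bash
cat >> h.py <<'E'
def reds(n,k,box):
    im=cv2.imread(f"pics/{n}{k}.png"); b,g,r=[im[:,:,i].astype(float) for i in range(3)]
    w=np.clip(r-np.maximum(g,b)-30,0,None)
    m=(w>10).astype(np.uint8); o=[]
    for c,a,mm in blobs(m,box,8):
        mm=cv2.dilate(mm.astype(np.uint8),np.ones((3,3)))>0
        ys,xs=np.nonzero(mm);ww=w[mm]; o.append((float(round((xs*ww).sum()/ww.sum(),2)),float(round((ys*ww).sum()/ww.sum(),2)),int(a),int(ww.sum())))
    return o
E
python3 - <<'E'
from h import *
for k in(0,8,9,12,13): print(k,"side",reds("side",k,(225,290,355,410)))
a=cv2.imread("pics/side13.png")[260:400,220:360]
cv2.imwrite("pics/c13.png",cv2.resize(a,(560,560),interpolation=2))
E
```

```text
0 side [(260.05, 305.06, 31, 1623), (319.76, 326.84, 44, 2425), (262.86, 359.89, 51, 2818)]
8 side [(258.68, 304.29, 17, 643), (319.78, 326.08, 49, 2785), (262.57, 359.5, 47, 2475)]
9 side [(258.48, 304.3, 12, 480), (319.76, 326.08, 49, 2790), (262.34, 359.9, 46, 2083)]
12 side [(259.3, 304.74, 21, 1007), (319.75, 326.06, 48, 2676), (262.84, 359.82, 49, 2884)]
13 side [(319.83, 326.62, 45, 2635), (261.97, 360.39, 38, 1337)]
```

View pics/c13.png

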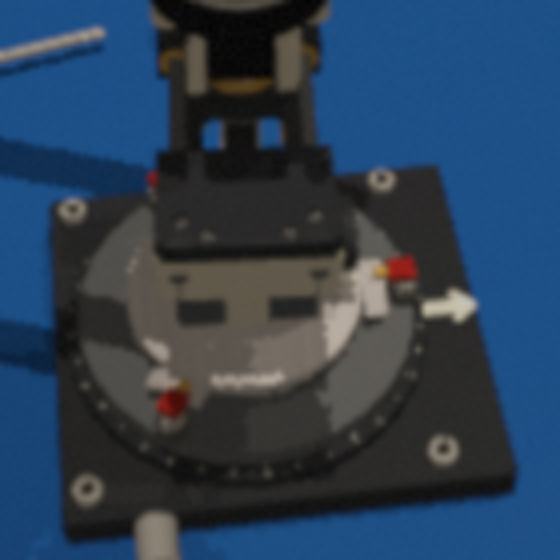

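Call:
carry_out([
  [[0,0,0,0],[0,0,0,0],[0,0,0,0],[0,0,-0.5,0],[0,0,-1,0],[0,0,-1.5,0],[0,0,-2,0],[0,0,-3,0],[0,0,-3,0],[0,0,-2,0],[0,0,-1,0],[0,0,0,0]],
], claw=8)

```text
t: 29.0
tool_pos: [0.5131, -0.2195, 0.2275]
orientation: [3.12, -0.344, 0.009]
force: [-0.7, -0.0, 0.2]
opening: 0.0803
```

Call:
carry_out([
  [[0,-3,0,0],[0,-3,0,0],[-0.5,-3,0,0],[-0.5,-3,0,0],[-0.5,-3,0,0],[-0.5,-3,0,0],[-0.5,-3,0,0],[-0.5,-3,0,0],[-0.5,-3,0,0],[-0.5,-3,0,0],[-0.5,-3,0,0],[-0.5,-3,0,0],[0,-3,0,0],[0,-3,0,0],[0,0,0,0],[0,0,0,0],[0,0,0,0]],
])

```text
t: 30.42
tool_pos: [0.5534, 0.2017, 0.2219]
orientation: [3.121, -0.343, -0.004]
force: [-0.2, -0.5, 0.8]
opening: 0.0805
```

```bash
python3 - <<'E'
from h import *
plan([.5126,-.2176,.0864],-10.5)
for n in("side","top"):
    im=robot.read_camera(n); cv2.imwrite(f"pics/{n}14.png",im[:,:,::-1])
f=lambda i,x,y:cv2.convertScaleAbs(cv2.resize(i,None,fx=x,fy=y,interpolation=2),alpha=1.4)
a=cv2.imread("pics/top14.png")[212:267,425:465];b=cv2.imread("pics/side14.png")[293:348,250:320]
cv2.imwrite("pics/z14.png",np.hstack([f(a,10,10),f(b,5.7,10)]))
for k in(0,12,14): print(k,"side",reds("side",k,(225,290,355,410)))
for k in(0,12,14): print(k,"top",reds("top",k,(385,185,490,290)))
E
```

```text
t 30.42 pos [0.5534 0.2017 0.2219] toolx yaw -12.54 tilt 0.16 roll -2.04 shift cm [ 3.664 41.949 13.603] q6 2.052 F [-0.2  -0.52  0.82] op 0.0805
0 side [(260.05, 305.06, 31, 1623), (319.76, 326.84, 44, 2425), (262.86, 359.89, 51, 2818)]
12 side [(259.3, 304.74, 21, 1007), (319.75, 326.06, 48, 2676), (262.84, 359.82, 49, 2884)]
14 side [(259.63, 304.8, 24, 1321), (319.82, 326.62, 44, 2523), (262.77, 359.95, 48, 2862)]
0 top [(443.65, 208.65, 48, 3138), (407.72, 253.51, 47, 3177), (464.81, 263.43, 51, 3209)]
12 top [(444.02, 208.44, 50, 3457), (407.68, 253.49, 46, 3382), (464.92, 263.48, 53, 3545)]
14 top [(443.77, 208.51, 46, 3352), (407.66, 253.52, 47, 3406), (464.89, 263.46, 50, 3527)]
```

View pics/z14.png

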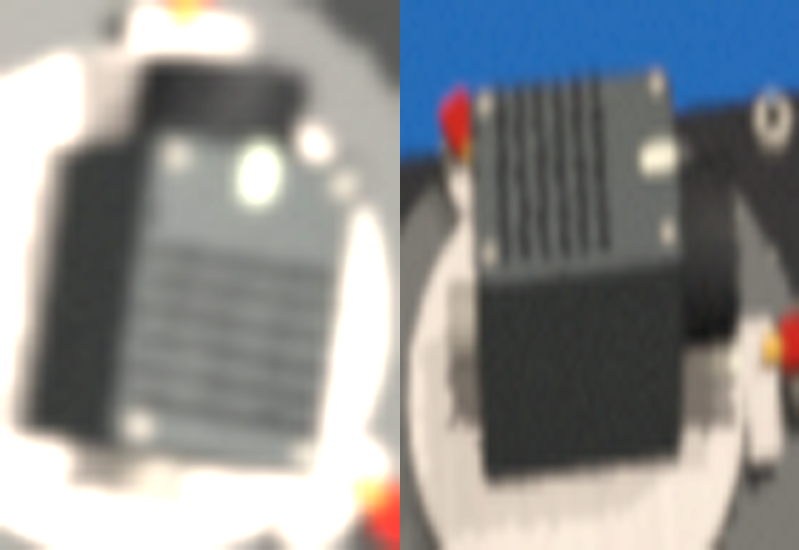

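View pics/top14.png

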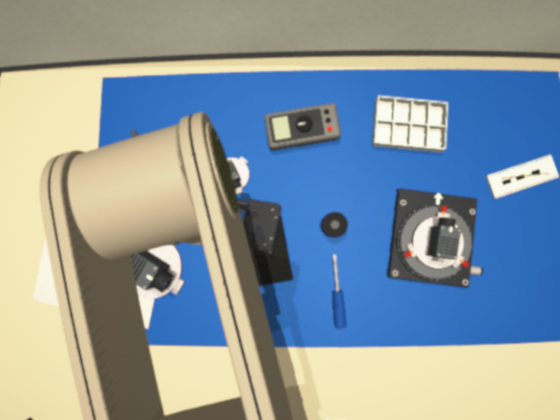

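```bash
cat >> h.py <<'E'
def tri(ut,us):
    Pm=[];q=[]
    for n,uv in(("top",ut),("side",us)):
        p=P[n];q.append(cv2.undistortPoints(np.array(uv,float).reshape(-1,1,2),np.array(p["mtx"]),np.array(p["dist_coeffs"])).reshape(-1,2).T)
        Pm.append(np.c_[np.array(p["R"]),np.array(p["t"])])
    X=cv2.triangulatePoints(Pm[0],Pm[1],q[0],q[1]);return (X[:3]/X[3]).T
def px(o,d,fx,fy): return np.array(o)+(np.array(d,float)+.5)/[fx,fy]-.5
E
python3 - <<'E'
from h import *
X=tri(px((425,212),[(177,157),(344,183),(139,428),(303,455)],10,10),px((250,293),[(257,82),(270,230),(85,103),(90,250)],5.7,10))
print(X.round(4).tolist(),X.mean(0).round(4))
a=lambda p,q:np.degrees(np.arctan2(*(p-q)[:2][::-1])).round(2)
print("lens",a(X[0],X[2]),a(X[1],X[3]),"cross",a(X[1],X[0])+90,a(X[3],X[2])+90)
# balls sub-px zero, from start picture
B=np.array([[.5425,-.1827],[.528,-.261],[.4672,-.209]]);c=circ(B)[0];print(c,[np.degrees(np.arctan2(*(b-c)[::-1])).round(2) for b in B])
# lug span vs ring, same image
im=cv2.imread("pics/top14.png"); g=cv2.cvtColor(im,cv2.COLOR_BGR2HSV)[:,:,2].astype(np.float32)
for L in(0,120,240):
    for rad in(.058,.0605):
        aa=np.arange(-26,22,.5)+L-10.5
        Y=np.c_[.5126+rad*np.cos(np.radians(aa)),-.2176+rad*np.sin(np.radians(aa)),np.full(len(aa),.0519)]
        uv=proj("top",Y).astype(np.float32)
        v=cv2.remap(g,uv[:,0].reshape(1,-1),uv[:,1].reshape(1,-1),cv2.INTER_LINEAR)[0]
        d=v[4:]-v[:-4]; print(L,rad,"rise",(aa[2+d.argmax()]-L).round(1),"fall",(aa[2+d.argmin()]-L).round(1))
E
```

```text
[[0.5413, -0.2056, 0.1111], [0.5358, -0.2392, 0.1112], [0.4879, -0.1961, 0.1111], [0.482, -0.2289, 0.111]] [ 0.5118 -0.2174  0.1111]
lens -10.07 -10.79 cross -9.349999999999994 -10.189999999999998
[ 0.51245675 -0.21762903] [np.float64(49.3), np.float64(-70.28), np.float64(169.21)]
0 0.058 rise -26.0 fall 0.0
0 0.0605 rise -25.5 fall 0.0
120 0.058 rise -28.0 fall -0.5
120 0.0605 rise -28.5 fall -0.5
240 0.058 rise -30.5 fall -1.0
240 0.0605 rise -29.5 fall -2.0
```

```bash
python3 - <<'E'
from plant import robot
s=robot.read_state(); print(s["t"],s["force"],s["dq"].round(4) if hasattr(s["dq"],"round") else s["dq"])
print(robot.close_job())
E
```

```text
30.5167 [0.2435556  0.96019075 0.22200277] [-0.0066 -0.0099 -0.0056  0.0015  0.0007 -0.0003]
the job is handed in; nothing more can be done
None
```

I took the middle-sized head off the pad and set it level on the three balls, with contact felt at the expected ride height. I then turned it clockwise under the claws, released it, and handed the job in at about 30.5 s. `close_job()` gives no verdict, so the result rests on my own checks.

- **First release failed:** the cameras showed the head tilted about 1.3° with its front high and claw 0 still lifted. I re-gripped it lightly and turned it about 2° further until it pulled down. I followed that pull until the forces fell away and let go again.
- **Final position:** the housing top was level within about 0.2 mm. It read 111.1 mm high against 111.9 expected, which is within the calibration error. The centre was about 0.7 mm from the measured mount axis.
- **Lens and ring:** the lens was at about −10° against the ring zero of −10.6°, about 2° clockwise of the arrow. All three claws had settled to a small lift.
- **Bystanders:** they look unmoved in the last pictures, and the gripper was open and well clear.
- **Weaker checks:** an early plate-rim fit disagreed between the cameras by 1–2 mm, so I did not rely on it. The lug edges gave a rougher angle, about 1° off the housing-screw estimate. My first estimate of the head's angle on the pad was also about 4° off. The fingers squared the housing when they closed, so this did no harm.

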